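# Load the sample carrier, true it up with the straightedge and put the straightedge away

### The arm

A 6-joint arm with a two-finger parallel gripper is mounted at the origin on a cart in front of the work surface, level with it; the furniture and walls round the work are solid. World frame = base frame: x ahead of the robot, y to its left, z up, the work surface at z = 0. Lengths are in m, angles in degrees, forces in N, time in s.
With the tool pointing down it reaches from about 0.425 to 0.95 m from the base axis. Payload 3.5 kg.
Tool frame: the origin (TCP) lies midway between the tips of the shut fingers; the grasp point (between the pads) lies 19 mm behind it; z points along the fingers, y is the line along which they close (so a half turn about z gives the same grasp; the last joint's range is limited). The gripper opens to 85 mm and grips with 20 to 120 N. Pads are 22 mm wide; open, the fingers measure 114 mm over their backs; the gripper's body (76 mm by 85 mm) begins 54 mm behind the grasp point. The pads swing forward as they close: fully open they stand 13 mm farther back than shut.
Start: joints at [58.499, 16.404, 90.338, -0, 73.258, -8.594], TCP at [0.263, 0.622, 0.198] pointing down, gripper open.
Joint ranges: [-158.93, 158.93], [-51.34, 127.21], [12.03, 142.37], [-87.48, 267.48], [13.55, 161.25], [-162.69, 162.69]. Speed limits (degrees/s): [159.86, 159.86, 180, 180, 180, 180].

### API

Orientations are given as a 3x3 rotation matrix whose columns are the frame's x, y, z axes.
In Python, from plant import arm gives the robot as it stands.
- The arm moves only by the tool carry_out, never from a script. Its argument "commands" is one flat list of numbers, 7 for each row, row after row: the turn, a rotation vector about the tool's x, y, z in degrees, then the shift along the tool's x, y, z in m, then the opening in per cent of the stroke, from 0 (shut) to 100 (fully open). In form: [rx, ry, rz, tx, ty, tz, grip, rx, ry, rz, tx, ty, tz, grip, ...]. A call has 1 to 20 rows; each row is the pose to reach, as a shift and turn from the pose commanded when the call began, along the tool's axes at that moment; what a row does not reach only later rows make up. A row lasts 1/8 s, in which the tool goes at most 62.5 mm and 10.7 degrees, less where a joint would pass 70% of its speed; a pose out of reach is approached as far as the arm can. A call with a gripper value outside its range is refused whole. The fingers move at their own pace and stop on an object; "newtons" is the grip in N (left out, the last holds). Time passes only in rows, so rows that repeat a pose let the fingers close. It gives the time, the measured TCP pose, the force, the opening and the grip force at its end, in the units of the state.
- arm.observe(): the state, without advancing time (a new reading comes with each control period).
- arm.read_camera(name): name is "scene" or "top" or "wrist"; returns (picture, depth): 400x640x3 uint8, blue, green, red; 400x640 float32, m along the optical axis (not along the pixel's ray), 0 where there is no reading.
- arm.camera_params(name): a dict with "vertical_fov" (degrees; the focal length in pixels is half the picture's height over the tangent of half this angle, whatever the lens; pixels are square), "cx", "cy" (the principal point, pixels), "k1" (the pictures are not rectified: a ray, as slopes to the right and down, at radius r is drawn at 1 + k1 r^2 times it, then the intrinsics apply), "pose" (4x4, takes a point from camera to world coordinates). Camera axes: x right, y down, z forward; pixel columns grow to the right and rows downward; lengths in m; the calibration is good to about 2 mm. A picture is of the moment at which its call begins: read the wrist's pose just before it. camera_params takes no time and is no camera call; for the wrist camera it gives the pose at the moment of the call.
- arm.sign_off(): hands the job in; it is judged then, once.
The state is a dict: "time_s": time; "joint_positions": joint angles; "joint_vel": joint speeds; "joint_torque": joint torques, N m; "tcp_pos": TCP position; "tool_rot": TCP orientation; "ft_force": force on the tool from outside, world axes, zero at the start; "wrist_torque": the same for the moment, N m; "opening": opening from 0.0 (shut) to 1.0 (fully open); "grasp_force": force on a finger pad.
Only numpy, scipy, OpenCV 4.12 (cv2) and the standard library are available. Lean on these libraries where they do the work, as an engineer would, in place of code of your own. Each camera call takes 0.05 s, during which the arm holds its last target. There are 200 camera calls.

### The job

Put every sample block lying on the bench into the nest of its own shape on the carrier, standing upright with its flat face to the open front. When all are in, lay the straightedge on the bench flush along the carrier's front edge, roughly centred, pressing in any block that stands proud so that all the fronts are level, and let go of it there for a moment; then put the straightedge away flat in its wooden tray, grip upwards, with the blocks still in place. Do not disturb the glassware and bottle at the back.

Things in the scene. Friction and masses are not known exactly. Their poses are not given: they have to be found in the camera images.
- carrier: fixed dark steel frame, 288 wide (y), round the four nests. Origin at bench level in the middle of its straight front edge, +x into it, +y along the edge. The front face is vertical, 16 mm tall; the nests' fronts (264 mm of it) lie in the plane x = 0, and so should the blocks' flat faces. It reaches back to x = 88 mm, at most 26 mm tall.
- nest_square: fixed grey nest on the carrier, 66 wide, one of four in changing order. Floor 4 thick, walls 16 tall; pocket 45 wide, open to the front (-x); straight back. Origin at bench level: the block's origin belongs 4 mm above it (on the floor), same axes; its front is then level with the nest's front at x = -30 mm; it meets the back about 1 mm further in.
- nest_round: fixed grey nest on the carrier, 66 wide, one of four in changing order. Floor 4 thick, walls 16 tall; pocket 45 wide, open to the front (-x); half-round back (two slanted corners). Origin at bench level: the block's origin belongs 4 mm above it (on the floor), same axes; its front is then level with the nest's front at x = -30 mm; it meets the back about 1 mm further in.
- nest_point: fixed grey nest on the carrier, 66 wide, one of four in changing order. Floor 4 thick, walls 16 tall; pocket 45 wide, open to the front (-x); 90 degree pointed back. Origin at bench level: the block's origin belongs 4 mm above it (on the floor), same axes; its front is then level with the nest's front at x = -30 mm; it meets the back about 1 mm further in.
- nest_tongue: fixed grey nest on the carrier, 66 wide, one of four in changing order. Floor 4 thick, walls 16 tall; pocket 45 wide, open to the front (-x); the back steps to a slot 23 wide. Origin at bench level: the block's origin belongs 4 mm above it (on the floor), same axes; its front is then level with the nest's front at x = -30 mm; it meets the back about 1 mm further in.
- block_square: loose hollow aluminium block, 60 deep (x) x 40 wide (y) x 44 tall, about 120 g, white cup on top. Plain rectangular footprint. Its front face (at x = -30 mm) is flat, 40 wide. Origin: centre of the underside of the 60 x 40 outline, z up. Grip it across its parallel sides near x = -10 mm. May be absent.
- block_round: loose hollow aluminium block, 60 deep (x) x 40 wide (y) x 44 tall, about 120 g, white cup on top. The back end (+x) is a half circle of radius 20; the sides are parallel from x = -30 to 10 mm. Its front face (at x = -30 mm) is flat, 40 wide. Origin: centre of the underside of the 60 x 40 outline, z up. Grip it across its parallel sides near x = -10 mm. May be absent.
- block_point: loose hollow aluminium block, 60 deep (x) x 40 wide (y) x 44 tall, about 120 g, white cup on top. The back end (+x) is a 90 degree point with its tip at x = 30 mm; the sides are parallel from x = -30 to 10 mm. Its front face (at x = -30 mm) is flat, 40 wide. Origin: centre of the underside of the 60 x 40 outline, z up. Grip it across its parallel sides near x = -10 mm. May be absent.
- block_tongue: loose hollow aluminium block, 60 deep (x) x 40 wide (y) x 44 tall, about 120 g, white cup on top. The back end (+x) is a tongue 18 wide and 25 long; the 40 wide part runs from x = -30 to 5 mm. Its front face (at x = -30 mm) is flat, 40 wide. Origin: centre of the underside of the 60 x 40 outline, z up. Grip it across its parallel sides near x = -10 mm. May be absent.
- straightedge: loose steel straightedge, 240 long (y) x 24 wide (x) x 14 tall, 250 g, with a black grip block 36 (y) x 20 (x) on the middle of its top, from z = 14 to 44 mm; take it across y. Origin: centre of the underside, z up. Its two long sides are alike (x = -12 and 12 mm); either may go against the carrier: its origin then lies 12 mm in front of the edge.
- rule_tray: fixed shallow open wooden tray for the straightedge, outside 270 long (y) x 56 wide (x) x 12 tall, walls and floor 4 thick (inside 262 x 48). Origin: centre of the underside; the straightedge belongs in it along y, either way round, its underside 4 mm above the bench.
- beaker: glass beaker, 55 dia x 71 tall, at the back; a bystander to be left alone. Origin: centre of the underside.
- flask: stoppered volumetric flask, 62 dia x 138 tall, at the back; a bystander to be left alone. Origin: centre of the underside.
- sample_bottle: square white bottle with red cap, 64 x 64 x 137 tall, at the back; a bystander to be left alone. Origin: centre of the underside.

How it is judged:
By the outcome, as a careful person would: the job done as asked, in the order asked, and still so for the second after the job is handed in, with the robot touching nothing.
Of block_square, block_round, block_point, block_tongue only 3 to 4 are there at a start; the rules pass over those that are not, and their reading is None.
At some moment in a run one of block_square, block_round, block_point, block_tongue, straightedge may be knocked a few centimetres aside while the robot is not near it.
Once in a run the grip may slacken for a moment while it holds something.
It also fails if it takes over 210 s, if anything falls off the work surface, if the arm or the gripper's body presses on something with over 40 N, if the wrist force passes 120 N, or if a joint passes its speed limit or range.

## Working session

There is one attempt and no reset: what is moved stays moved. The work goes in short steps, Python scripts to look and compute and a tool call to move; the robot and the scene stay as the last step left them, time stands still between calls to the robot, and variables do not carry over. Pictures are saved under pics/ and viewed, at most 14 in all, crops included, and the job is handed in when it is done.

Besides the shell and the picture viewer there is one more tool, called after "Request:" as name(argument=value, ...) on one line, values as JSON. carry_out: Moves the arm, as the interface text tells. Its arguments: {"type":"object","properties":{"commands":{"type":"array"},"newtons":{"type":"number"}},"required":["commands"]}

```bash
ls; mkdir -p pics; cat > h.py <<'E'
import numpy as np, cv2
from plant import arm
def shot(n):
    P=arm.camera_params(n); im,d=arm.read_camera(n); return P,im,d
def K(P,h=400):
    f=h/2/np.tan(np.radians(P["vertical_fov"]/2)); return f
def ray(P,u,v):
    f=K(P); x=(u-P["cx"])/f; y=(v-P["cy"])/f
    rd=np.hypot(x,y); r=rd
    for _ in range(30): r=rd/(1+P["k1"]*r*r)
    s=np.where(rd>0,r/np.maximum(rd,1e-12),1); return np.array([x*s,y*s,1.])
def at_z(P,u,v,z):
    T=np.array(P["pose"]); d=T[:3,:3]@ray(P,u,v); o=T[:3,3]
    return o+d*(z-o[2])/d[2]
def cloud(P,d):
    f=K(P); v,u=np.mgrid[0:d.shape[0],0:d.shape[1]]
    x=(u-P["cx"])/f; y=(v-P["cy"])/f; rd=np.hypot(x,y); r=rd.copy()
    for _ in range(30): r=rd/(1+P["k1"]*r*r)
    s=np.where(rd>0,r/np.maximum(rd,1e-12),1)
    T=np.array(P["pose"]); c=np.stack([x*s*d,y*s*d,d],-1)
    return c@T[:3,:3].T+T[:3,3]
E
python3 - <<'E'
from h import *
s=arm.observe(); print(s)
for n in("top","scene"):
    P,im,d=shot(n); print(n,P); cv2.imwrite(f"pics/{n}0.png",im); np.save(f"{n}0.npy",d)
E
```

```text
pics
{'time_s': 0.0, 'joint_positions': array([ 5.84992747e+01,  1.64539688e+01,  9.04234358e+01, -8.51803899e-04,
        7.32588504e+01, -8.59395669e+00]), 'joint_vel': array([ 0.06456594, -0.0522253 , -0.02869652,  0.00055236, -0.18918652,
        0.00392911]), 'joint_torque': array([-5.50695895e-04, -4.05965602e+01, -2.92633027e+01, -2.10761618e-04,
        5.83809728e-03, -1.11410051e-05]), 'tcp_pos': array([0.26231151, 0.62114019, 0.1962352 ]), 'tool_rot': array([[-9.21140893e-01,  3.89227364e-01, -1.23043888e-03],
       [ 3.89229159e-01,  9.21138709e-01, -2.03508343e-03],
       [ 3.41294724e-04, -2.35352126e-03, -9.99997172e-01]]), 'ft_force': array([ 0.65488872,  0.13121199, -0.01471804]), 'wrist_torque': array([ 0.02357445,  0.02257923, -0.01508673]), 'grasp_force': 0.0, 'opening': 0.999007905942565}
top {'vertical_fov': 54.66050618769037, 'cx': 324.1038805292635, 'cy': 199.36770374470302, 'k1': -0.02479698119448785, 'pose': array([[ 0.02423796, -0.98588218,  0.16567692,  0.49050748],
       [-0.99960634, -0.0215579 ,  0.01795584,  0.02405791],
       [-0.0141307 , -0.16604692, -0.9860166 ,  0.96195492],
       [ 0.        ,  0.        ,  0.        ,  1.        ]])}
scene {'vertical_fov': 46.91321863840107, 'cx': 323.1248073313796, 'cy': 194.82004659056633, 'k1': -0.06076410061575387, 'pose': array([[ 0.71198414, -0.33451316,  0.61739739, -0.10683427],
       [-0.70217481, -0.33240837,  0.6296469 , -0.76111827],
       [-0.00539712, -0.88181949, -0.4715562 ,  0.62165431],
       [ 0.        ,  0.        ,  0.        ,  1.        ]])}
```

View pics/top0.png

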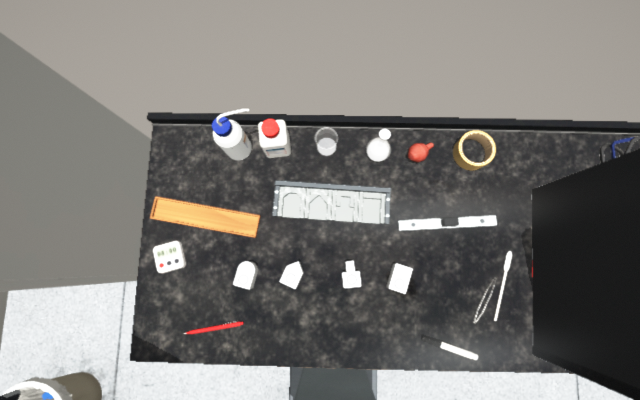

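View pics/scene0.png

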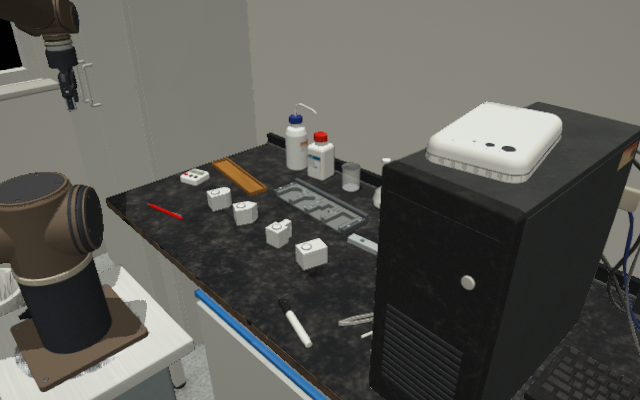

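The top view shows the carrier near (332,205). Its nests run left to right: round, point, tongue, square. All four blocks lie nearer the robot: round (245,275), point (292,275), tongue (351,277), square (401,279). The straightedge is at (448,222) and the tray at (205,217). I'll get rough poses from the depth image.

```bash
python3 - <<'E'
from h import *
P=arm.camera_params("top"); d=np.load("top0.npy"); C=cloud(P,d)
im=cv2.imread("pics/top0.png")
def rect(m,nm):
    p=C[m][:,:2].astype(np.float32)
    r=cv2.minAreaRect(p); print(nm,len(p),"c",np.round(r[0],4),"size",np.round(r[1],4),"ang",round(r[2],1),"zmed",np.median(C[m][:,2]).round(4))
v,u=np.mgrid[0:400,0:640]
def box(a,b,c,e): return (u>a)&(u<b)&(v>c)&(v<e)&(d>0)
z=C[...,2]
rect(box(225,262,255,295)&(z>.036),"round")
rect(box(275,308,255,295)&(z>.036),"point")
rect(box(335,368,255,295)&(z>.036),"tongue")
rect(box(382,418,255,300)&(z>.036),"square")
rect(box(392,505,205,240)&(z>.007),"rule")
rect(box(435,465,205,240)&(z>.035),"grip")
rect(box(145,265,190,240)&(z>.006),"tray")
rect(box(268,395,175,228)&(z>.009),"carrier")
for nm,b in dict(bottle=(255,292,115,160),beaker=(312,342,125,160),flask=(362,395,125,165)).items(): rect(box(*b)&(z>.03),nm)
cv2.imwrite("pics/t1.png",cv2.resize(im[170:310,145:510],(800,307),interpolation=cv2.INTER_CUBIC))
E
```

```text
round 424 c [0.4628 0.2225] size [0.0411 0.0601] ang 76.6 zmed 0.0441
point 379 c [0.4676 0.1101] size [0.04   0.0587] ang 66.6 zmed 0.0443
tongue 345 c [ 0.47   -0.0271] size [0.0597 0.0394] ang 1.9 zmed 0.0444
square 464 c [ 0.4626 -0.1396] size [0.0408 0.0595] ang 73.4 zmed 0.0443
rule 974 c [ 0.5986 -0.2635] size [0.0245 0.2393] ang 4.2 zmed 0.0144
grip 131 c [ 0.5983 -0.2616] size [0.0196 0.0356] ang 5.8 zmed 0.0434
tray 709 c [0.6005 0.3393] size [0.2731 0.0562] ang 81.2 zmed 0.0105
carrier 2621 c [0.6437 0.0221] size [0.2882 0.0885] ang 87.3 zmed 0.0165
bottle 1115 c [0.8071 0.1732] size [0.1017 0.0891] ang 0.8 zmed 0.1006
beaker 260 c [0.7905 0.0394] size [0.0541 0.0529] ang 1.4 zmed 0.0569
flask 474 c [ 0.7767 -0.091 ] size [0.0555 0.0495] ang 61.4 zmed 0.0512
```

View pics/t1.png

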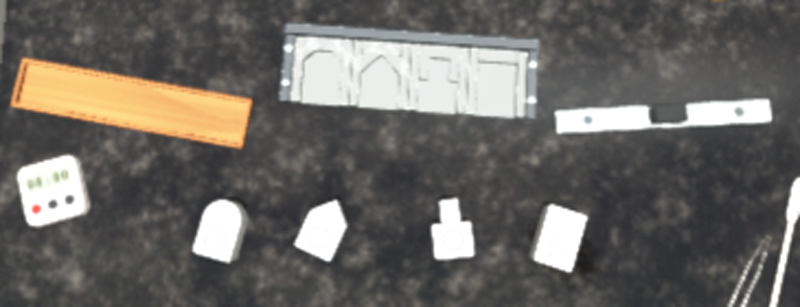

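```bash
cat >> h.py <<'E'
from scipy.spatial.transform import Rotation as Ro
def down(yaw):
    "tool down, closing axis at world angle 90+yaw deg"
    a=np.radians(90+yaw); y=np.array([np.cos(a),np.sin(a),0]); z=np.array([0,0,-1.]); return np.stack([np.cross(y,z),y,z],1)
def rel(pos,yaw):
    s=arm.observe(); R=np.array(s["tool_rot"]); t=R.T@(np.array(pos)-s["tcp_pos"])
    rv=Ro.from_matrix(R.T@down(yaw)).as_rotvec(degrees=True)
    print("rel",np.round(rv,2),np.round(t,4),"rows",max(np.linalg.norm(t)/.0625,np.linalg.norm(rv)/10.7).round(1))
def off(c,yaw,dx,dy=0):
    a=np.radians(yaw); return np.array(c)+[dx*np.cos(a)-dy*np.sin(a),dx*np.sin(a)+dy*np.cos(a)]
E
python3 -c "
from h import *
rel([.50,.12,.30],-3)"
```

```text
rel [ -0.12  -0.04 -19.9 ] [-0.414  -0.3694 -0.103 ] rows 9.0
```

Request:
carry_out(commands=[0,0,0,0,0,-0.05,100,0,0,-10,-0.1,-0.09,-0.103,100,-0.1,0,-20,-0.414,-0.37,-0.103,100,-0.1,0,-20,-0.414,-0.37,-0.103,100,-0.1,0,-20,-0.414,-0.37,-0.103,100,-0.1,0,-20,-0.414,-0.37,-0.103,100,-0.1,0,-20,-0.414,-0.37,-0.103,100,-0.1,0,-20,-0.414,-0.37,-0.103,100,-0.1,0,-20,-0.414,-0.37,-0.103,100,-0.1,0,-20,-0.414,-0.37,-0.103,100,-0.1,0,-20,-0.414,-0.37,-0.103,100,-0.1,0,-20,-0.414,-0.37,-0.103,100,-0.1,0,-20,-0.414,-0.37,-0.103,100])

```text
time_s: 1.72
tcp_pos: [0.4994, 0.121, 0.3004]
tool_rot: [[-0.999, 0.049, -0.0], [0.049, 0.999, 0.002], [0.0, 0.002, -1.0]]
ft_force: [-0.5, -0.3, 0.4]
opening: 1.001
grasp_force: 0.0
```

```bash
python3 - <<'E'
from h import *
P,im,d=shot("wrist"); cv2.imwrite("pics/w1.png",im); np.save("w1.npy",d); np.save("w1P.npy",P,allow_pickle=True); print(P); rel([.5,.12,.3],-3)
E
```

```text
{'vertical_fov': 61.091387272612714, 'cx': 310.6124440624204, 'cy': 202.21605246708216, 'k1': -0.04119084759160181, 'pose': array([[ 0.04955418,  0.95438496,  0.29443799,  0.42438558],
       [ 0.99876717, -0.04821324, -0.01181605,  0.12530783],
       [ 0.00291875,  0.29466054, -0.95559754,  0.47656952],
       [ 0.        ,  0.        ,  0.        ,  1.        ]])}
rel [ 0.11 -0.01  0.23] [-0.0007 -0.0011  0.0004] rows 0.0
```

View pics/w1.png

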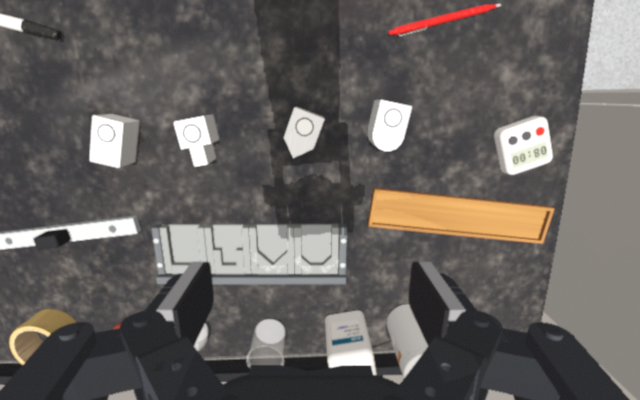

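The wrist view shows all four blocks along the top, with their cups toward the robot. The carrier spans (155–345, 225–285), the tray is at (460,215), and the rule is on the left. From +y to −y the nests are round, point, tongue, square, which matches the top view.

```bash
cat >> h.py <<'E'
def find(P,d,boxes):
    C=cloud(P,d); v,u=np.mgrid[0:400,0:640]; z=C[...,2]
    for nm,(a,b,c,e,zl,zh) in boxes.items():
        m=(u>a)&(u<b)&(v>c)&(v<e)&(d>0)&(z>zl)&(z<zh)
        p=C[m][:,:2].astype(np.float32)
        if len(p)<10: print(nm,len(p)); continue
        r=cv2.minAreaRect(p); s,g=r[1],r[2]
        # yaw of the long axis (blocks) ; of short axis for long things
        L=g if s[0]>s[1] else g-90
        if L<-45 or L>45: L=(L+90+45)%180-45-90 if False else L
        print(nm,len(p),"c",np.round(r[0],4),"size",np.round(sorted(s),4),"long axis",round(L,2),"z",np.median(C[m][:,2]).round(4))
E
python3 - <<'E'
from h import *
P=np.load("w1P.npy",allow_pickle=True).item(); d=np.load("w1.npy")
find(P,d,dict(round=(360,420,90,160,.04,.06),point=(275,330,95,165,.04,.06),tongue=(165,225,105,170,.04,.06),square=(80,145,105,172,.04,.06),
 tray=(360,560,180,245,.006,.02),carr=(140,350,215,290,.007,.04)))
C=cloud(P,d)
# carrier front edge line and top-of-wall profile
v,u=np.mgrid[0:400,0:640]; z=C[...,2]
m=(u>140)&(u<350)&(v>210)&(v<290)&(z>.013)&(z<.02)
p=C[m][:,:2]; xs=[]
for y0 in np.arange(-.10,.16,.01):
    q=p[abs(p[:,1]-y0)<.005]
    if len(q): xs.append((y0,q[:,0].min()))
xs=np.array(xs); print(xs.round(4).tolist()); 
E
```

```text
round 1450 c [0.4637 0.2247] size [0.0407 0.0603] long axis -13.79 z 0.0442
point 1284 c [0.4686 0.1121] size [0.04  0.059] long axis -23.13 z 0.0442
tongue 1202 c [ 0.4703 -0.0239] size [0.0413 0.0605] long axis 7.04 z 0.044
square 1465 c [ 0.4632 -0.139 ] size [0.0411 0.0609] long axis -16.86 z 0.0438
tray 1774 c [0.6019 0.3402] size [0.057  0.2709] long axis 81.08 z 0.0117
carr 6500 c [0.6438 0.0248] size [0.0884 0.2875] long axis 87.07 z 0.0162
[[-0.1, 0.5946], [-0.09, 0.6037], [-0.08, 0.6554], [-0.07, 0.6556], [-0.05, 0.5977], [-0.04, 0.5975], [-0.03, 0.5979], [-0.02, 0.6342], [-0.01, 0.6584], [-0.0, 0.6359], [0.01, 0.6245], [0.02, 0.6001], [0.03, 0.6007], [0.04, 0.6014], [0.05, 0.6514], [0.06, 0.6556], [0.07, 0.6473], [0.08, 0.6032], [0.09, 0.6033], [0.1, 0.6039], [0.11, 0.657], [0.12, 0.666], [0.13, 0.6648], [0.14, 0.6555], [0.15, 0.6061]]
```

```bash
python3 - <<'E'
from h import *
g=off([.4637,.2247],-13.8,-.01); print(g)
rel([*g,.12],-13.8); rel([*g,.022],-13.8)
E
```

```text
[0.45398866 0.22708533]
rel [ 0.11 -0.02 11.03] [0.0505 0.1033 0.1806] rows 3.4
rel [ 0.11 -0.02 11.03] [0.0504 0.1031 0.2786] rows 4.8
```

Request:
carry_out(commands=[0.1,0,11,0.0505,0.103,0.18,100,0.1,0,11,0.0505,0.103,0.18,100,0.1,0,11,0.0505,0.103,0.18,100,0.1,0,11,0.0505,0.103,0.18,100,0.1,0,11,0.0505,0.103,0.18,100,0.1,0,11,0.0505,0.103,0.23,100,0.1,0,11,0.0505,0.103,0.265,100,0.1,0,11,0.0505,0.103,0.2785,100,0.1,0,11,0.0505,0.103,0.2785,100,0.1,0,11,0.0505,0.103,0.2785,100])

```text
time_s: 3.02
tcp_pos: [0.4568, 0.2261, 0.0244]
tool_rot: [[-0.971, 0.24, 0.004], [0.24, 0.971, 0.001], [-0.004, 0.002, -1.0]]
ft_force: [0.2, -0.7, -0.5]
opening: 1.004
grasp_force: 0.0
```

```bash
python3 - <<'E'
from h import *
g=off([.4637,.2247],-13.8,-.01)
rel([*g,.022],-13.8)
P,im,d=shot("wrist"); cv2.imwrite("pics/w2.png",im)
E
```

```text
rel [ 0.11  0.2  -0.1 ] [0.003  0.0002 0.0024] rows 0.1
```

View pics/w2.png

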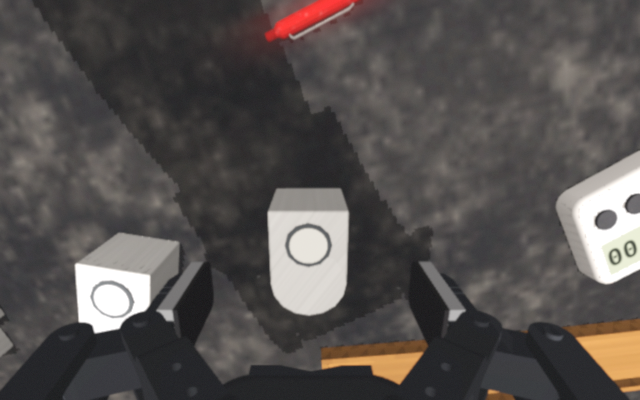

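The round block sits square and centred between the fingers, at about (308,250). I'll correct the offset, then grip and lift.

Request:
carry_out(commands=[0,0,0,0.003,0,0.0024,100,0,0,0,0.003,0,0.0024,100,0,0,0,0.003,0,0.0024,30,0,0,0,0.003,0,0.0024,20,0,0,0,0.003,0,0.0024,20,0,0,0,0.003,0,0.0024,20,0,0,0,0.003,0,0.0024,20,0,0,0,0.003,0,0.0024,20,0,0,0,0.003,0,0.0024,20,0,0,0,0.003,0,-0.03,20,0,0,0,0.003,0,-0.08,20,0,0,0,0.003,0,-0.08,20,0,0,0,0.003,0,-0.08,20], newtons=50)

```text
time_s: 4.7
tcp_pos: [0.4516, 0.2263, 0.1019]
tool_rot: [[-0.971, 0.24, -0.0], [0.24, 0.971, -0.0], [0.0, -0.0, -1.0]]
ft_force: [0.1, 0.1, 0.7]
opening: 0.201
grasp_force: 0.0
```

```bash
cat >> h.py <<'E'
CF=np.array([.5999,.0270]); CY=-2.8
NY=dict(round=.099,point=.033,tongue=-.033,square=-.099)
def nest(n,dx=0,dy=0): return off(CF,CY,.03+dx,NY[n]+dy)
E
python3 - <<'E'
from h import *
s=arm.observe(); print(s["opening"],s["grasp_force"],s["tcp_pos"])
t=nest("round",-.010-.045); rel([*t,.13],CY)
E
```

```text
0.2013215617204842 0.0 [0.45163157 0.22632858 0.10190708]
rel [-1.00e-02 -2.00e-02 -1.11e+01] [-0.1482 -0.0655 -0.0281] rows 2.6
```

Opening 0.20 with zero grip force means nothing is in the fingers. I'll look.

```bash
python3 - <<'E'
from h import *
P,im,d=shot("wrist"); cv2.imwrite("pics/w3.png",im); np.save("w1.npy",d); np.save("w1P.npy",P,allow_pickle=True)
find(P,d,dict(r=(225,400,150,330,.04,.06)))
E
```

```text
r 3867 c [0.4638 0.2241] size [0.0398 0.0606] long axis -12.82 z 0.0442
```

View pics/w3.png

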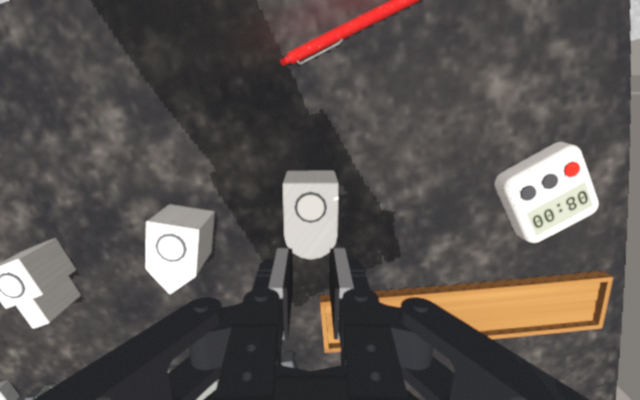

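```bash
cat >> h.py <<'E'
def proj(P,X):
    T=np.array(P["pose"]); c=T[:3,:3].T@(np.array(X)-T[:3,3]); x=c[:2]/c[2]; r2=x@x
    return (x*(1+P["k1"]*r2)*K(P)+[P["cx"],P["cy"]]).round(0)
E
python3 - <<'E'
from h import *
P=arm.camera_params("wrist"); s=arm.observe(); R=s["tool_rot"]; p=s["tcp_pos"]
for q in([0,0,0],[.011,.0085,0],[-.011,.0085,0],[.011,-.0085,-.01],[-.011,-.0085,-.01],[.011,-.0085,-.038]): print(q,proj(P,p+R@np.array(q)))
d=np.load("w1.npy"); C=cloud(P,d); 
for u,v in((275,255),(275,275),(275,300),(345,255),(350,275),(340,290),(290,290)): print(u,v,(R.T@(C[v,u]-p)).round(4))
E
```

```text
[0, 0, 0] [309. 238.]
[0.011, 0.0085, 0] [324. 219.]
[-0.011, 0.0085, 0] [324. 256.]
[0.011, -0.0085, -0.01] [292. 226.]
[-0.011, -0.0085, -0.01] [293. 264.]
[0.011, -0.0085, -0.038] [289. 249.]
275 255 [-0.0606 -0.0311  0.1024]
275 275 [ 0.0107 -0.0126 -0.061 ]
275 300 [ 0.0119 -0.0108 -0.0796]
345 255 [ 0.0109  0.0157 -0.0443]
350 275 [ 0.0113  0.0159 -0.0622]
340 290 [ 0.0102  0.0114 -0.0708]
290 290 [-0.0015 -0.0076 -0.0519]
```

```bash
python3 - <<'E'
from h import *
P=np.load("w1P.npy",allow_pickle=True).item(); s=arm.observe(); R=s["tool_rot"]; p=s["tcp_pos"]
d=np.load("w1.npy"); C=cloud(P,d); Q=(C-p)@R
m=(d>0)&(abs(Q[...,1])<.07)&(abs(Q[...,0])<.03)&(C[...,2]>.055)
q=Q[m]; print(len(q), q.max(0), q.min(0))
for a in np.arange(-.1,.02,.01):
    k=q[(q[:,2]>a)&(q[:,2]<a+.01)]
    if len(k): print(round(a,2),len(k),k.min(0).round(4),k.max(0).round(4), "inner",abs(k[:,1]).min().round(4))
print(d[240:262,283].round(3), d[240:262,345].round(3))
E
```

```text
38975 [ 0.01862072  0.06352306 -0.03357933] [-0.01324034 -0.06208802 -0.12544479]
-0.1 7603 [-0.0131 -0.05   -0.1   ] [ 0.0167  0.0515 -0.09  ] inner 0.0082
-0.09 5139 [-0.0132 -0.0427 -0.09  ] [ 0.0143  0.0459 -0.08  ] inner 0.0087
-0.08 1768 [-0.0116 -0.0363 -0.08  ] [ 0.0142  0.0382 -0.07  ] inner 0.0073
-0.07 893 [-0.0119 -0.0211 -0.07  ] [ 0.0115  0.0235 -0.06  ] inner 0.0072
-0.06 876 [-0.0116 -0.021  -0.06  ] [ 0.0113  0.0238 -0.05  ] inner 0.0073
-0.05 700 [-0.0119 -0.0211 -0.05  ] [ 0.0112  0.0233 -0.04  ] inner 0.0072
-0.04 116 [-0.0108 -0.0137 -0.04  ] [ 0.0108  0.0161 -0.0336] inner 0.0072
[0.302 0.303 0.303 0.302 0.303 0.304 0.304 0.304 0.304 0.151 0.15  0.149
 0.148 0.147 0.146 0.145 0.144 0.143 0.142 0.141 0.141 0.14 ] [0.304 0.304 0.302 0.303 0.304 0.304 0.304 0.305 0.305 0.304 0.305 0.306
 0.147 0.148 0.146 0.145 0.144 0.143 0.143 0.141 0.14  0.14 ]
```

Depth shows the finger tips about 34 mm behind the reported TCP. The fingers therefore closed above the block, and I'll go about 35 mm lower.

```bash
python3 - <<'E'
from h import *
g=off([.4638,.2243],-13.3,-.01); print(g)
rel([*g,-.018],-13.3)
E
```

```text
[0.45406821 0.2266005 ]
rel [-0.07 -0.11 -0.61] [-0.0031  0.0013  0.119 ] rows 1.9
```

Request:
carry_out(commands=[0,0,-0.6,-0.002,0.001,0,100,0,0,-0.6,-0.002,0.001,0,100,0,0,-0.6,-0.002,0.001,0,100,0,0,-0.6,-0.002,0.001,0,100,0,0,-0.6,-0.002,0.001,0,100,0,0,-0.6,-0.002,0.001,0,100,0,0,-0.6,-0.002,0.001,0,100,0,0,-0.6,-0.002,0.001,0.04,100,0,0,-0.6,-0.002,0.001,0.08,100,0,0,-0.6,-0.003,0.001,0.1,100,0,0,-0.6,-0.003,0.001,0.11,100,0,0,-0.6,-0.003,0.001,0.119,100,0,0,-0.6,-0.003,0.001,0.119,100,0,0,-0.6,-0.003,0.001,0.119,100])

```text
time_s: 6.5
tcp_pos: [0.4559, 0.2269, -0.0159]
tool_rot: [[-0.973, 0.23, 0.002], [0.23, 0.973, 0.0], [-0.002, 0.001, -1.0]]
ft_force: [1.1, -0.6, -0.3]
opening: 1.0
grasp_force: 0.0
```

Request:
carry_out(commands=[0,0,0,0,0,0,20,0,0,0,0,0,0,20,0,0,0,0,0,0,20,0,0,0,0,0,0,20,0,0,0,0,0,0,20,0,0,0,0,0,0,20,0,0,0,0,0,0,20,0,0,0,0,0,0,20], newtons=50)

```text
time_s: 7.5
tcp_pos: [0.4557, 0.2268, -0.0162]
tool_rot: [[-0.973, 0.23, 0.001], [0.23, 0.973, 0.0], [-0.001, 0.0, -1.0]]
ft_force: [-0.9, 0.2, 5.6]
opening: 0.463
grasp_force: 52.7
```

```bash
cat >> h.py <<'E'
def tips():
    P,im,d=shot("wrist"); s=arm.observe(); R=s["tool_rot"]; p=s["tcp_pos"]; Q=(cloud(P,d)-p)@R
    for sg in(-1,1):
        m=(d>0)&(abs(Q[...,0])<.0125)&(sg*Q[...,1]>0.021)&(sg*Q[...,1]<.06)&(Q[...,2]<-.015)
        q=Q[m]; print("tip",sg,"lowest tool z",np.percentile(q[:,2],99.8).round(4),"inner y",np.percentile(sg*q[q[:,2]>-.05][:,1],1).round(4))
    print("open",s["opening"],"gf",s["grasp_force"],"ft",np.round(s["ft_force"],1),"tcp",np.round(p,4)); return P,im,d
E
python3 - <<'E'
from h import *
P,im,d=tips(); cv2.imwrite("pics/w4.png",im)
E
```

```text
tip -1 lowest tool z -0.015 inner y 0.0222
tip 1 lowest tool z -0.015 inner y 0.0242
open 0.4553006529442734 gf 52.66633629798889 ft [ 0.3 -0.1  6. ] tcp [ 0.4557  0.2268 -0.0162]
```

```bash
python3 - <<'E'
from h import *
t=nest("round",-.010-.004); print(t); rel([*t,.08],CY)
E
```

```text
[0.62071703 0.12510021]
rel [  0.02   0.06 -10.51] [-0.1841 -0.061  -0.096 ] rows 3.5
```

Request:
carry_out(commands=[0,0,0,0,0,-0.02,20,0,0,0,0,0,-0.05,20,0,0,-2,0,0,-0.096,20,0,0,-5,-0.04,-0.015,-0.096,20,0,0,-8,-0.09,-0.03,-0.096,20,0,0,-10.5,-0.14,-0.045,-0.096,20,0,0,-10.5,-0.17,-0.055,-0.096,20,0,0,-10.5,-0.184,-0.061,-0.096,20,0,0,-10.5,-0.184,-0.061,-0.096,20,0,0,-10.5,-0.184,-0.061,-0.096,20,0,0,-10.5,-0.184,-0.061,-0.096,20])

```text
time_s: 8.93
tcp_pos: [0.6191, 0.1259, 0.0792]
tool_rot: [[-0.999, 0.048, -0.001], [0.048, 0.999, 0.0], [0.001, 0.0, -1.0]]
ft_force: [-0.3, 0.6, -1.2]
opening: 0.458
grasp_force: 52.1
```

```bash
python3 - <<'E'
from h import *
P,im,d=tips(); cv2.imwrite("pics/w5.png",im); np.save("w5.npy",d); np.save("w5P.npy",P,allow_pickle=True)
E
```

```text
tip -1 lowest tool z -0.0415 inner y 0.0211
tip 1 lowest tool z -0.0417 inner y 0.0233
open 0.4558562274433945 gf 52.097285985946655 ft [ 0.4  0.2 -0.6] tcp [0.6193 0.1258 0.0793]
```

View pics/w5.png

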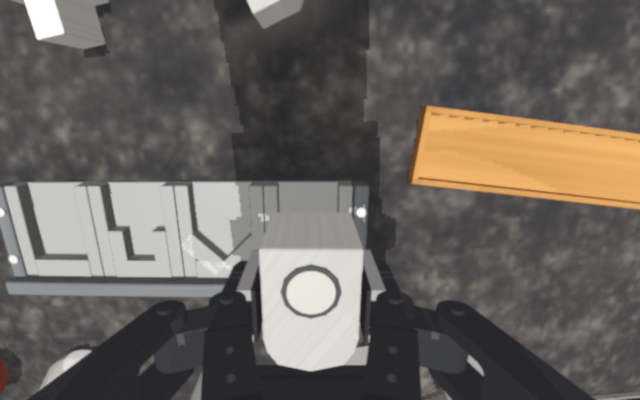

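```bash
cat >> h.py <<'E'
def held(P,d,zb):
    "rect of the held block's top, zb = bench-height of its underside"
    C=cloud(P,d); m=(abs(C[...,2]-zb-.044)<.004)&(d>0)
    s=arm.observe(); Q=(C-s["tcp_pos"])@s["tool_rot"]; m&=(abs(Q[...,1])<.0205)&(abs(Q[...,0])<.05)
    q=Q[m]; print("held n",len(q),"tool x",np.percentile(q[:,0],[.5,99.5]).round(4),"y",np.percentile(q[:,1],[.5,99.5]).round(4),"z",np.median(C[m][:,2]).round(4)); 
def carrier(P,d):
    "top faces of walls in carrier frame (CF,CY)"
    C=cloud(P,d); m=(d>0)&(C[...,2]>.013)&(C[...,2]<.0195); a=np.radians(CY)
    D=C[m][:,:2]-CF; x=D@[np.cos(a),np.sin(a)]; y=D@[-np.sin(a),np.cos(a)]
    k=(x>.003)&(x<.012)&(abs(y)<.16); ys=np.sort(y[k]); g=np.split(ys,np.where(np.diff(ys)>.004)[0]+1)
    print("walls y:",[(round(i[0],4),round(i[-1],4)) for i in g if len(i)>8])
    for i in g:
        if len(i)>8:
            q=x[(y>i[0]+.002)&(y<i[-1]-.002)&(x>-.02)]
            if len(q): print("  front x at",round((i[0]+i[-1])/2,3),np.percentile(q,.5).round(4))
E
python3 - <<'E'
from h import *
P=np.load("w5P.npy",allow_pickle=True).item(); d=np.load("w5.npy"); held(P,d,.0955); carrier(P,d)
E
```

```text
held n 11815 tool x [-0.0343  0.0214] y [-0.0188  0.0202] z 0.1394
walls y: [(np.float64(-0.1374), np.float64(-0.1208)), (np.float64(-0.0773), np.float64(-0.0549)), (np.float64(-0.011), np.float64(0.0109)), (np.float64(0.0551), np.float64(0.0761)), (np.float64(0.121), np.float64(0.1434))]
  front x at -0.129 0.0003
  front x at -0.066 0.0003
  front x at -0.0 0.0005
  front x at 0.066 0.0004
  front x at 0.132 0.0003
```

```bash
python3 - <<'E'
from h import *
t=off(CF,CY,.0194,.098); rel([*t,.02],CY); rel([*t,-.0115],CY)
E
```

```text
rel [ 0.   -0.01  0.06] [-0.0048 -0.0016  0.0593] rows 1.0
rel [ 0.   -0.01  0.06] [-0.0048 -0.0016  0.0908] rows 1.5
```

Request:
carry_out(commands=[0,0,0,-0.0048,-0.0016,0.03,20,0,0,0,-0.0048,-0.0016,0.06,20,0,0,0,-0.0048,-0.0016,0.06,20,0,0,0,-0.0048,-0.0016,0.06,20,0,0,0,-0.0048,-0.0016,0.06,20])

```text
time_s: 9.6
tcp_pos: [0.6263, 0.1234, 0.0214]
tool_rot: [[-0.999, 0.049, 0.004], [0.049, 0.999, 0.0], [-0.004, 0.0, -1.0]]
ft_force: [-0.1, -0.2, -1.1]
opening: 0.457
grasp_force: 52.0
```

```bash
python3 - <<'E'
from h import *
P,im,d=shot("wrist")
t=off(CF,CY,.0194,.098); rel([*t,-.0115],CY); held(P,d,.036); carrier(P,d)
E
```

```text
rel [0.02 0.19 0.  ] [0.0022 0.0005 0.0327] rows 0.5
held n 11918 tool x [-0.0347  0.0211] y [-0.0188  0.0202] z 0.0817
walls y: [(np.float64(-0.0776), np.float64(-0.0546)), (np.float64(-0.0107), np.float64(0.0107)), (np.float64(0.0548), np.float64(0.0761)), (np.float64(0.1209), np.float64(0.1437))]
  front x at -0.066 0.0005
  front x at -0.0 0.0004
  front x at 0.065 0.0002
  front x at 0.132 0.0003
```

Request:
carry_out(commands=[0,0,0,0.001,0.0005,0.012,20,0,0,0,0.001,0.0005,0.02,20,0,0,0,0.001,0.0005,0.026,20,0,0,0,0.001,0.0005,0.03,20,0,0,0,0.001,0.0005,0.0325,20,0,0,0,0.001,0.0005,0.0325,20,0,0,0,0.001,0.0005,0.0325,20,0,0,0,0.001,0.0005,0.0325,20])

```text
time_s: 10.65
tcp_pos: [0.6243, 0.1237, -0.0122]
tool_rot: [[-0.999, 0.049, 0.001], [0.049, 0.999, -0.0], [-0.001, -0.0, -1.0]]
ft_force: [-3.5, -1.3, 4.4]
opening: 0.456
grasp_force: 52.7
```

```bash
python3 - <<'E'
from h import *
P,im,d=shot("wrist"); cv2.imwrite("pics/w6.png",im)
t=off(CF,CY,.0194,.098); rel([*t,-.0115],CY); held(P,d,.004); print(arm.observe()["ft_force"])
E
```

```text
rel [-0.    0.03 -0.  ] [ 0.0003  0.0002 -0.0007] rows 0.0
held n 11863 tool x [-0.0345  0.0213] y [-0.0189  0.0202] z 0.0481
[-3.11550343  0.09635977  5.59601648]
```

Request:
carry_out(commands=[0,0,0,0,0,0,62,0,0,0,0,0,0,62,0,0,0,0,0,0,62,0,0,0,0,0,0,62,0,0,0,0,0,-0.015,62,0,0,0,0,0,-0.04,62,0,0,0,0,0,-0.1,100,0,0,0,0.08,0.02,-0.16,100,0,0,0,0.1,0.02,-0.21,100,0,0,0,0.1,0.02,-0.21,100,0,0,0,0.1,0.02,-0.21,100,0,0,0,0.1,0.02,-0.21,100])

```text
time_s: 12.2
tcp_pos: [0.525, 0.1483, 0.1961]
tool_rot: [[-0.999, 0.049, -0.001], [0.049, 0.999, -0.0], [0.0, -0.0, -1.0]]
ft_force: [-0.5, -0.0, -0.6]
opening: 1.0
grasp_force: 0.0
```

```bash
python3 - <<'E'
from h import *
P,im,d=shot("wrist"); cv2.imwrite("pics/w7.png",im); np.save("w7.npy",d); np.save("w7P.npy",P,allow_pickle=True); print(arm.observe()["tcp_pos"])
E
```

```text
[0.52473624 0.14824238 0.19530399]
```

View pics/w7.png

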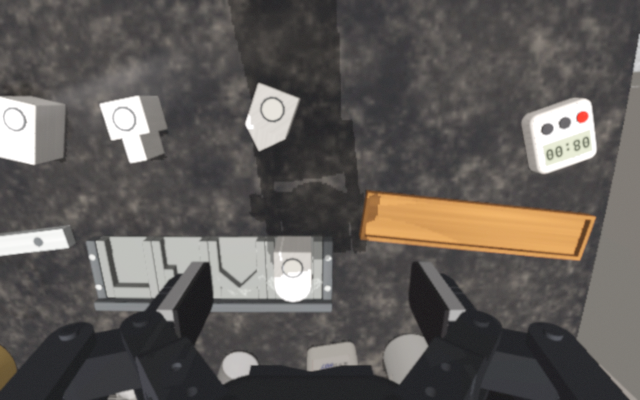

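Round is seated in its nest, top at (293,275). Point is at (272,115), tongue at (132,120) and square at (30,125). I'll fit block outlines to get accurate poses.

```bash
cat >> h.py <<'E'
from scipy.optimize import minimize
POLY=dict(square=[(-30,-20),(30,-20),(30,20),(-30,20)],point=[(-30,-20),(10,-20),(30,0),(10,20),(-30,20)],
 tongue=[(-30,-20),(5,-20),(5,-9),(30,-9),(30,9),(5,9),(5,20),(-30,20)],
 round=[(-30,-20)]+[(10+20*np.sin(a),-20*np.cos(a)) for a in np.linspace(0,np.pi,25)]+[(-30,20)],
 grip=[(-10,-18),(10,-18),(10,18),(-10,18)])
def fit(P,d,n,c0,yaw0,zl=.04,zh=.06,r=.045):
    C=cloud(P,d); m=(d>0)&(C[...,2]>zl)&(C[...,2]<zh)&(np.hypot(C[...,0]-c0[0],C[...,1]-c0[1])<r)
    p=C[m][:,:2]*1000
    if len(p)<50: print(n,"few points",len(p)); return
    if len(p)>800: p=p[:: len(p)//800]
    c=np.array(POLY[n],float); c=np.sign(c)*np.maximum(abs(c)-.7,0); c=c.astype(np.float32)
    def cost(q):
        a=np.radians(q[2]); D=p-q[:2]; L=np.stack([D@[np.cos(a),np.sin(a)],D@[-np.sin(a),np.cos(a)]],1).astype(np.float32)
        return sum(min(0,cv2.pointPolygonTest(c,(float(x),float(y)),True))**2 for x,y in L)/len(L)
    mm=p.mean(0)
    best=min((minimize(cost,[mm[0]+2,mm[1],yaw0+k],method="Nelder-Mead",options=dict(maxfev=220,initial_simplex=[[mm[0]+2,mm[1],yaw0+k],[mm[0]+9,mm[1],yaw0+k],[mm[0]+2,mm[1]+7,yaw0+k],[mm[0]+2,mm[1],yaw0+k+8]])) for k in(-8,6)),key=lambda r:r.fun)
    q=best.x; print(n,"c",(q[:2]/1000).round(4),"yaw",q[2].round(2),"res mm",np.sqrt(best.fun).round(2),"n",m.sum()); return q[:2]/1000,q[2]
E
python3 - <<'E'
from h import *
P=np.load("w7P.npy",allow_pickle=True).item(); d=np.load("w7.npy")
c,y=fit(P,d,"point",[.4686,.112],-23); fit(P,d,"tongue",[.47,-.024],4); fit(P,d,"round",nest("round"),-3,.044,.06)
g=off(c,y,-.01,-.001); rel([*g,.08],y);rel([*g,-.017],y)
E
```

```text
point c [0.4688 0.1119] yaw -23.39 res mm 0.12 n 2306
tongue c [ 0.4704 -0.0234] yaw 7.35 res mm 0.15 n 2043
round c [0.6329 0.124 ] yaw -3.15 res mm 0.06 n 1707
rel [-0.05 -0.11 20.57] [ 0.0635 -0.0364  0.1155] rows 2.2
rel [-0.05 -0.11 20.57] [ 0.0633 -0.0364  0.2125] rows 3.6
```

Request:
carry_out(commands=[0,0,10,0.03,-0.018,0.03,100,0,0,20.6,0.0633,-0.0364,0.08,100,0,0,20.6,0.0633,-0.0364,0.12,100,0,0,20.6,0.0633,-0.0364,0.13,100,0,0,20.6,0.0633,-0.0364,0.16,100,0,0,20.6,0.0633,-0.0364,0.19,100,0,0,20.6,0.0633,-0.0364,0.205,100,0,0,20.6,0.0633,-0.0364,0.2125,100,0,0,20.6,0.0633,-0.0364,0.2125,100,0,0,20.6,0.0633,-0.0364,0.2125,100,0,0,20.6,0.0633,-0.0364,0.2125,100])

```text
time_s: 13.62
tcp_pos: [0.4608, 0.1154, -0.0148]
tool_rot: [[-0.918, 0.397, 0.002], [0.397, 0.918, 0.0], [-0.002, 0.001, -1.0]]
ft_force: [-0.8, -0.3, -0.2]
opening: 0.997
grasp_force: 0.0
```

```bash
python3 - <<'E'
from h import *
P,im,d=shot("wrist")
c,y=fit(P,d,"point",[.4686,.112],-23)
g=off(c,y,-.01,-.001); rel([*g,-.017],y)
E
```

```text
point c [0.4637 0.1146] yaw 64.76 res mm 5.29 n 12266
rel [-4.000e-02  1.000e-01 -8.816e+01] [-0.0038 -0.0095  0.0021] rows 8.2
```

Request:
carry_out(commands=[0,0,0,0.001,-0.001,0.002,100,0,0,0,0.001,-0.001,0.002,20,0,0,0,0.001,-0.001,0.002,20,0,0,0,0.001,-0.001,0.002,20,0,0,0,0.001,-0.001,0.002,20,0,0,0,0.001,-0.001,0.002,20,0,0,0,0.001,-0.001,0.002,20,0,0,0,0.001,-0.001,0.002,20,0,0,0,0.001,-0.001,0.002,20])

```text
time_s: 14.8
tcp_pos: [0.459, 0.1148, -0.0175]
tool_rot: [[-0.918, 0.397, 0.001], [0.397, 0.918, -0.0], [-0.001, 0.0, -1.0]]
ft_force: [0.8, 0.1, 2.7]
opening: 0.458
grasp_force: 52.2
```

```bash
python3 - <<'E'
from h import *
s=arm.observe(); print(s["tcp_pos"],s["opening"],s["grasp_force"])
t=off(CF,CY,.0194,.032); rel([*t,.05],CY)
E
```

```text
[ 0.45903539  0.11477951 -0.01750956] 0.45816548083909997 52.22757875919342
rel [ 1.000e-02  4.000e-02 -2.061e+01] [-0.1711  0.0122 -0.0674] rows 2.9
```

Request:
carry_out(commands=[0,0,0,0,0,-0.02,20,0,0,0,0,0,-0.05,20,0,0,-5,-0.01,0,-0.085,20,0,0,-12,-0.05,0.004,-0.085,20,0,0,-20.6,-0.1,0.008,-0.085,20,0,0,-20.6,-0.14,0.01,-0.085,20,0,0,-20.6,-0.16,0.0122,-0.085,20,0,0,-20.6,-0.171,0.0122,-0.08,20,0,0,-20.6,-0.171,0.0122,-0.0674,20,0,0,-20.6,-0.171,0.0122,-0.05,20,0,0,-20.6,-0.171,0.0122,-0.04,20,0,0,-20.6,-0.171,0.0122,-0.04,20,0,0,-20.6,-0.171,0.0122,-0.04,20,0,0,-20.6,-0.171,0.0122,-0.04,20])

```text
time_s: 16.55
tcp_pos: [0.6212, 0.058, 0.0233]
tool_rot: [[-0.999, 0.049, 0.002], [0.049, 0.999, -0.0], [-0.002, -0.0, -1.0]]
ft_force: [-0.2, -0.0, -1.9]
opening: 0.457
grasp_force: 51.9
```

```bash
python3 - <<'E'
from h import *
P,im,d=shot("wrist"); s=arm.observe(); print(s["tcp_pos"],s["opening"],s["grasp_force"])
t=off(CF,CY,.0194,.032); rel([*t,-.013],CY); held(P,d,s["tcp_pos"][2]+.0175); carrier(P,d)
E
```

```text
[0.62109156 0.05803073 0.02315775] 0.4588317874178957 51.938719153404236
rel [-0.    0.09 -0.01] [ 0.0003 -0.      0.0362] rows 0.6
held n 10984 tool x [-0.0333  0.0192] y [-0.0189  0.0203] z 0.0848
walls y: [(np.float64(-0.1442), np.float64(-0.1205)), (np.float64(-0.0766), np.float64(-0.0555)), (np.float64(-0.0112), np.float64(0.01)), (np.float64(0.055), np.float64(0.0793)), (np.float64(0.1252), np.float64(0.1436))]
  front x at -0.132 0.0005
  front x at -0.066 0.0004
  front x at -0.001 0.0004
  front x at 0.067 0.0003
  front x at 0.134 0.0002
```

Request:
carry_out(commands=[0,0,0,0.0023,0,0.012,20,0,0,0,0.0023,0,0.022,20,0,0,0,0.0023,0,0.029,20,0,0,0,0.0023,0,0.033,20,0,0,0,0.0023,0,0.036,20,0,0,0,0.0023,0,0.036,20,0,0,0,0.0023,0,0.036,20])

```text
time_s: 17.48
tcp_pos: [0.6186, 0.0582, -0.0134]
tool_rot: [[-0.999, 0.049, 0.001], [0.049, 0.999, -0.0], [-0.001, -0.0, -1.0]]
ft_force: [-0.4, -0.7, -1.7]
opening: 0.46
grasp_force: 52.1
```

```bash
python3 - <<'E'
from h import *
P,im,d=shot("wrist"); s=arm.observe(); print(s["tcp_pos"],s["opening"],s["grasp_force"],s["ft_force"])
held(P,d,.004)
E
```

```text
[ 0.61854975  0.05814652 -0.01342849] 0.4578817831348102 52.04829812049866 [ 0.51511448  0.10411068 -0.63110381]
held n 10979 tool x [-0.0333  0.0193] y [-0.0189  0.0203] z 0.0481
```

Request:
carry_out(commands=[0,0,0,0,0,0,60,0,0,0,0,0,0,60,0,0,0,0,0,0,60,0,0,0,0,0,0,60,0,0,0,0,0,-0.015,60,0,0,0,0,0,-0.04,60,0,0,0,0,0,-0.1,100,0,0,0,0.06,-0.05,-0.16,100,0,0,0,0.1,-0.08,-0.21,100,0,0,0,0.1,-0.08,-0.21,100,0,0,0,0.1,-0.08,-0.21,100,0,0,0,0.1,-0.08,-0.21,100,0,0,0,0.1,-0.08,-0.21,100])

```text
time_s: 19.15
tcp_pos: [0.5141, -0.0163, 0.195]
tool_rot: [[-0.999, 0.048, -0.002], [0.048, 0.999, 0.001], [0.002, 0.001, -1.0]]
ft_force: [1.0, -0.5, -0.3]
opening: 1.003
grasp_force: 0.0
```

```bash
python3 - <<'E'
from h import *
P,im,d=shot("wrist"); cv2.imwrite("pics/w8.png",im); np.save("w8.npy",d); np.save("w8P.npy",P,allow_pickle=True)
fit(P,d,"round",nest("round"),-3,.044,.06); fit(P,d,"point",nest("point"),-3,.044,.06,.035); print(nest("round"),nest("point")); fit(P,d,"square",[.463,-.139],-17)
c,y=fit(P,d,"tongue",[.47,-.024],6)
g=off(c,y,-.01,-.001); print(g);rel([*g,-.017],y)
E
```

```text
round c [0.6186 0.1326] yaw 31.36 res mm 0.0 n 804
point c [0.6293 0.0588] yaw -2.04 res mm 0.13 n 1552
[0.63470031 0.12441631] [0.63147623 0.05849511]
square c [ 0.4633 -0.1388] yaw -16.27 res mm 0.1 n 2628
tongue c [ 0.4705 -0.0242] yaw 7.26 res mm 0.12 n 2085
[ 0.46073843 -0.02648176]
rel [  0.05  -0.14 -10.02] [ 0.0522 -0.0129  0.212 ] rows 3.5
```

Request:
carry_out(commands=[0,0,-5,0.026,-0.006,0.04,100,0,0,-10,0.0522,-0.0129,0.1,100,0,0,-10,0.0522,-0.0129,0.13,100,0,0,-10,0.0522,-0.0129,0.13,100,0,0,-10,0.0522,-0.0129,0.16,100,0,0,-10,0.0522,-0.0129,0.19,100,0,0,-10,0.0522,-0.0129,0.205,100,0,0,-10,0.0522,-0.0129,0.212,100,0,0,-10,0.0522,-0.0129,0.212,100,0,0,-10,0.0522,-0.0129,0.212,100,0,0,-10,0.0522,-0.0129,0.212,100,0,0,-10,0.0522,-0.0129,0.212,100])

```text
time_s: 20.7
tcp_pos: [0.462, -0.0273, -0.0152]
tool_rot: [[-0.992, -0.125, 0.001], [-0.125, 0.992, -0.0], [-0.001, -0.0, -1.0]]
ft_force: [-0.8, 0.3, 1.1]
opening: 1.005
grasp_force: 0.0
```

Request:
carry_out(commands=[0,0,0,0,0,0.0005,20,0,0,0,0,0,0.0005,20,0,0,0,0,0,0.0005,20,0,0,0,0,0,0.0005,20,0,0,0,0,0,0.0005,20,0,0,0,0,0,0.0005,20,0,0,0,0,0,0.0005,20,0,0,0,0,0,0.0005,20])

```text
time_s: 21.7
tcp_pos: [0.4619, -0.0273, -0.016]
tool_rot: [[-0.992, -0.125, 0.001], [-0.125, 0.992, -0.0], [-0.001, -0.0, -1.0]]
ft_force: [-0.1, 0.1, 3.1]
opening: 0.458
grasp_force: 52.2
```

```bash
python3 - <<'E'
from h import *
s=arm.observe(); print(s["tcp_pos"],s["opening"],s["grasp_force"])
t=off(CF,CY,.0172,-.034); rel([*t,.023],CY)
E
```

```text
[ 0.46192762 -0.02727813 -0.01601535] 0.4582548408272965 52.24706947803497
rel [-0.01  0.04  9.99] [-1.547e-01  1.000e-04 -3.890e-02] rows 2.6
```

Request:
carry_out(commands=[0,0,0,0,0,-0.02,20,0,0,0,0,0,-0.05,20,0,0,3,-0.01,0,-0.085,20,0,0,6,-0.05,0,-0.085,20,0,0,10,-0.09,0,-0.085,20,0,0,10,-0.13,0,-0.085,20,0,0,10,-0.15,0,-0.085,20,0,0,10,-0.155,0,-0.08,20,0,0,10,-0.155,0,-0.0674,20,0,0,10,-0.155,0,-0.05,20,0,0,10,-0.155,0,-0.04,20,0,0,10,-0.155,0,-0.04,20,0,0,10,-0.155,0,-0.04,20,0,0,10,-0.155,0,-0.04,20])

```text
time_s: 23.45
tcp_pos: [0.6161, -0.0079, 0.0247]
tool_rot: [[-0.999, 0.049, 0.002], [0.049, 0.999, -0.0], [-0.002, -0.0, -1.0]]
ft_force: [0.2, -0.2, -1.3]
opening: 0.461
grasp_force: 52.0
```

```bash
python3 - <<'E'
from h import *
P,im,d=shot("wrist"); s=arm.observe(); print(s["tcp_pos"],s["opening"],s["grasp_force"])
t=off(CF,CY,.0172,-.034); rel([*t,-.012],CY); held(P,d,s["tcp_pos"][2]+.016); carrier(P,d)
E
```

```text
[ 0.6160099  -0.00787249  0.02465234] 0.45606673297469735 51.981360912323
rel [-0.01  0.09 -0.01] [0.0007 0.0001 0.0367] rows 0.6
held n 10067 tool x [-0.035   0.0212] y [-0.0189  0.0203] z 0.0848
walls y: [(np.float64(-0.1444), np.float64(-0.1218)), (np.float64(-0.077), np.float64(-0.056)), (np.float64(-0.0109), np.float64(0.0134)), (np.float64(0.0603), np.float64(0.0801)), (np.float64(0.1308), np.float64(0.1437))]
  front x at -0.133 0.0006
  front x at -0.067 0.0005
  front x at 0.001 0.0004
  front x at 0.07 0.0004
  front x at 0.137 0.0003
```

Request:
carry_out(commands=[0,0,0,-0.001,0,0.012,20,0,0,0,-0.001,0,0.022,20,0,0,0,-0.001,0,0.029,20,0,0,0,-0.001,0,0.033,20,0,0,0,-0.001,0,0.0365,20,0,0,0,-0.001,0,0.0365,20,0,0,0,-0.001,0,0.0365,20])

```text
time_s: 24.38
tcp_pos: [0.6168, -0.0079, -0.012]
tool_rot: [[-0.999, 0.049, 0.001], [0.049, 0.999, -0.0], [-0.001, -0.0, -1.0]]
ft_force: [-1.4, -0.7, 3.1]
opening: 0.459
grasp_force: 52.4
```

```bash
python3 - <<'E'
from h import *
P,im,d=shot("wrist"); s=arm.observe(); print(s["tcp_pos"],s["opening"],s["grasp_force"],s["ft_force"])
held(P,d,.004)
E
```

```text
[ 0.61684693 -0.00788121 -0.01196679] 0.4591924229024337 52.40435063838959 [-1.51332698 -0.23006137  3.59947673]
held n 10079 tool x [-0.0349  0.0212] y [-0.0189  0.0203] z 0.0482
```

Request:
carry_out(commands=[0,0,0,0,0,0,60,0,0,0,0,0,0,60,0,0,0,0,0,0,60,0,0,0,0,0,0,60,0,0,0,0,0,-0.015,60,0,0,0,0,0,-0.04,60,0,0,0,0,0,-0.1,100,0,0,0,0.06,-0.05,-0.16,100,0,0,0,0.1,-0.1,-0.21,100,0,0,0,0.1,-0.1,-0.21,100,0,0,0,0.1,-0.1,-0.21,100,0,0,0,0.1,-0.1,-0.21,100,0,0,0,0.1,-0.1,-0.21,100])

```text
time_s: 26.05
tcp_pos: [0.5113, -0.1019, 0.1959]
tool_rot: [[-0.999, 0.048, -0.002], [0.048, 0.999, 0.001], [0.002, 0.001, -1.0]]
ft_force: [-0.2, 0.1, 0.0]
opening: 1.004
grasp_force: 0.0
```

```bash
python3 - <<'E'
from h import *
P,im,d=shot("wrist"); cv2.imwrite("pics/w9.png",im)
fit(P,d,"point",nest("point"),-3,.044,.06,.035);fit(P,d,"tongue",nest("tongue"),-3,.044,.06,.035); print(nest("point"),nest("tongue"))
c,y=fit(P,d,"square",[.463,-.139],-17)
g=off(c,y,-.01,-.001); print(g);rel([*g,-.017],y)
E
```

```text
point c [0.6284 0.0594] yaw 0.98 res mm 0.14 n 1265
tongue c [ 0.6255 -0.0078] yaw -1.59 res mm 0.09 n 1208
[0.63147623 0.05849511] [ 0.62825214 -0.0074261 ]
square c [ 0.4632 -0.1397] yaw -16.56 res mm 0.11 n 2672
[ 0.4533694  -0.13777401]
rel [ 0.04 -0.14 13.82] [ 0.0557 -0.0389  0.2129] rows 3.6
```

Request:
carry_out(commands=[0,0,7,0.026,-0.02,0.04,100,0,0,13.8,0.0565,-0.0389,0.1,100,0,0,13.8,0.0565,-0.0389,0.13,100,0,0,13.8,0.0565,-0.0389,0.13,100,0,0,13.8,0.0565,-0.0389,0.16,100,0,0,13.8,0.0565,-0.0389,0.19,100,0,0,13.8,0.0565,-0.0389,0.205,100,0,0,13.8,0.0565,-0.0389,0.213,100,0,0,13.8,0.0565,-0.0389,0.213,100,0,0,13.8,0.0565,-0.0389,0.213,100,0,0,13.8,0.0565,-0.0389,0.213,100,0,0,13.8,0.0565,-0.0389,0.213,100])

```text
time_s: 27.6
tcp_pos: [0.4536, -0.1391, -0.0152]
tool_rot: [[-0.958, 0.286, 0.001], [0.286, 0.958, -0.001], [-0.001, -0.0, -1.0]]
ft_force: [0.7, 0.0, 1.1]
opening: 1.004
grasp_force: 0.0
```

Request:
carry_out(commands=[0,0,0,0,0,0.0005,20,0,0,0,0,0,0.0005,20,0,0,0,0,0,0.0005,20,0,0,0,0,0,0.0005,20,0,0,0,0,0,0.0005,20,0,0,0,0,0,0.0005,20,0,0,0,0,0,0.0005,20,0,0,0,0,0,0.0005,20])

```text
time_s: 28.6
tcp_pos: [0.4535, -0.139, -0.016]
tool_rot: [[-0.958, 0.286, 0.001], [0.286, 0.958, -0.0], [-0.001, -0.0, -1.0]]
ft_force: [0.4, -0.4, 2.2]
opening: 0.452
grasp_force: 52.3
```

```bash
python3 - <<'E'
from h import *
s=arm.observe(); print(s["tcp_pos"],s["opening"],s["grasp_force"])
t=off(CF,CY,.0185,-.1); rel([*t,.023],CY)
E
```

```text
[ 0.45351472 -0.13902886 -0.01603185] 0.4517209350354103 52.31090068817139
rel [-1.000e-02  4.000e-02 -1.381e+01] [-0.1347  0.1082 -0.039 ] rows 2.8
```

Request:
carry_out(commands=[0,0,0,0,0,-0.02,20,0,0,0,0,0,-0.05,20,0,0,-4,-0.01,0.01,-0.085,20,0,0,-8,-0.05,0.04,-0.085,20,0,0,-13.8,-0.09,0.07,-0.085,20,0,0,-13.8,-0.12,0.1,-0.085,20,0,0,-13.8,-0.13,0.1082,-0.085,20,0,0,-13.8,-0.1345,0.1082,-0.08,20,0,0,-13.8,-0.1345,0.1082,-0.0674,20,0,0,-13.8,-0.1345,0.1082,-0.05,20,0,0,-13.8,-0.1345,0.1082,-0.04,20,0,0,-13.8,-0.1345,0.1082,-0.04,20,0,0,-13.8,-0.1345,0.1082,-0.04,20,0,0,-13.8,-0.1345,0.1082,-0.04,20])

```text
time_s: 30.35
tcp_pos: [0.6137, -0.0738, 0.0247]
tool_rot: [[-0.999, 0.049, 0.002], [0.049, 0.999, -0.0], [-0.002, -0.0, -1.0]]
ft_force: [-0.2, 0.2, -1.5]
opening: 0.458
grasp_force: 51.9
```

```bash
python3 - <<'E'
from h import *
P,im,d=shot("wrist"); s=arm.observe(); print(s["tcp_pos"],s["opening"],s["grasp_force"])
t=off(CF,CY,.0185,-.1); rel([*t,-.012],CY); held(P,d,s["tcp_pos"][2]+.016); carrier(P,d)
E
```

```text
[ 0.61369326 -0.07379063  0.02463243] 0.46343782470836853 51.945000886917114
rel [-0.02  0.09 -0.  ] [0.0003 0.     0.0366] rows 0.6
held n 11747 tool x [-0.0348  0.0199] y [-0.0189  0.0203] z 0.0848
walls y: [(np.float64(-0.1445), np.float64(-0.122)), (np.float64(-0.0771), np.float64(-0.0527)), (np.float64(-0.0056), np.float64(0.0138)), (np.float64(0.0666), np.float64(0.0807))]
  front x at -0.133 0.0005
  front x at -0.065 0.0005
  front x at 0.004 0.0007
  front x at 0.074 -0.0004
```

Request:
carry_out(commands=[0,0,0,0.001,0,0.012,20,0,0,0,0.001,0,0.022,20,0,0,0,0.001,0,0.029,20,0,0,0,0.001,0,0.033,20,0,0,0,0.001,0,0.0365,20,0,0,0,0.001,0,0.0365,20,0,0,0,0.001,0,0.0365,20])

```text
time_s: 31.28
tcp_pos: [0.6126, -0.0737, -0.0119]
tool_rot: [[-0.999, 0.049, 0.001], [0.049, 0.999, -0.0], [-0.001, -0.0, -1.0]]
ft_force: [-1.4, -0.2, 3.4]
opening: 0.459
grasp_force: 52.4
```

```bash
python3 - <<'E'
from h import *
P,im,d=shot("wrist"); s=arm.observe(); print(s["tcp_pos"],s["opening"],s["grasp_force"],s["ft_force"])
held(P,d,.004)
E
```

```text
[ 0.61256569 -0.0737255  -0.01196942] 0.45920306781487974 52.489619851112366 [-1.53070609  0.4002071   3.81176661]
held n 11734 tool x [-0.0347  0.0199] y [-0.0189  0.0203] z 0.0481
```

Request:
carry_out(commands=[0,0,0,0,0,0,60,0,0,0,0,0,0,60,0,0,0,0,0,0,60,0,0,0,0,0,0,60,0,0,0,0,0,-0.015,60,0,0,0,0,0,-0.04,60,0,0,0,0,0,-0.1,100,0,0,0,0.06,-0.03,-0.16,100,0,0,0,0.11,-0.08,-0.21,100,0,0,0,0.13,-0.08,-0.25,100,0,0,0,0.13,-0.08,-0.25,100,0,0,0,0.13,-0.08,-0.25,100,0,0,0,0.13,-0.08,-0.25,100])

```text
time_s: 32.95
tcp_pos: [0.4782, -0.1467, 0.2367]
tool_rot: [[-0.999, 0.049, -0.0], [0.049, 0.999, 0.001], [0.0, 0.001, -1.0]]
ft_force: [1.0, 0.2, -0.2]
opening: 1.001
grasp_force: 0.0
```

```bash
python3 - <<'E'
from h import *
P,im,d=shot("wrist"); cv2.imwrite("pics/w10.png",im)
c,y=fit(P,d,"grip",[.5985,-.2625],4,.03,.05,.03); print(arm.observe()["tcp_pos"])
g=off(c,y,0,-.001); rel([*g,-.03],y)
E
```

```text
grip c [ 0.5976 -0.2607] yaw 4.38 res mm 0.1 n 470
[ 0.47809317 -0.14646334  0.23595613]
rel [ 0.07 -0.1  -7.16] [-0.1255 -0.1096  0.2656] rows 5.0
```

View pics/w10.png

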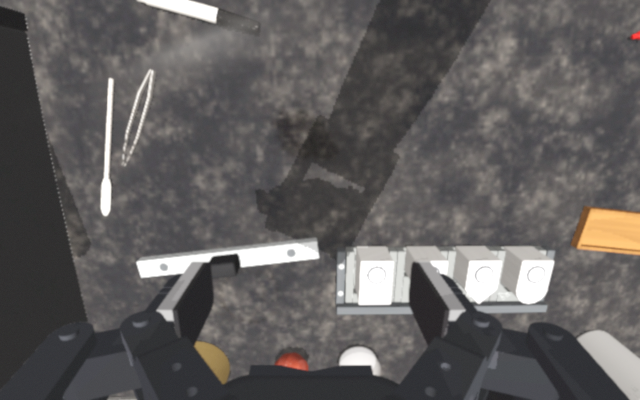

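All four blocks are standing in the carrier, at (375–530, 275). The rule is at (228,258) with its grip at (225,265). I'll move over the rule and measure it again.

Request:
carry_out(commands=[0,0,-3,-0.05,-0.05,0.02,100,0,0,-7.2,-0.09,-0.09,0.06,100,0,0,-7.2,-0.1255,-0.11,0.1,100,0,0,-7.2,-0.1255,-0.11,0.15,100,0,0,-7.2,-0.1255,-0.11,0.17,100,0,0,-7.2,-0.1255,-0.11,0.17,100,0,0,-7.2,-0.1255,-0.11,0.17,100,0,0,-7.2,-0.1255,-0.11,0.17,100])

```text
time_s: 34.0
tcp_pos: [0.5998, -0.2638, 0.0706]
tool_rot: [[-0.997, -0.077, 0.005], [-0.077, 0.997, -0.003], [-0.004, -0.003, -1.0]]
ft_force: [-0.1, -0.1, -0.7]
opening: 1.0
grasp_force: 0.0
```

```bash
python3 - <<'E'
from h import *
P,im,d=shot("wrist"); cv2.imwrite("pics/w11.png",im)
c,y=fit(P,d,"grip",[.5976,-.2607],4,.03,.05,.03); print(arm.observe()["tcp_pos"])
C=cloud(P,d); m=(d>0)&(C[...,2]>.009)&(C[...,2]<.02)&(abs(C[...,0]-.598)<.03)&(C[...,1]<-.13)&(C[...,1]>-.4)
r=cv2.minAreaRect(C[m][:,:2].astype(np.float32)); print(r)
g=off(c,y,0,-.001); rel([*g,-.022],y)
E
```

```text
grip c [ 0.5984 -0.2615] yaw 4.44 res mm 0.06 n 1854
[ 0.59958072 -0.26374673  0.07027641]
((0.5992195010185242, -0.2618488669395447), (0.0247682835906744, 0.23955579102039337), 4.215773582458496)
rel [-0.16  0.22 -0.03] [0.0014 0.0016 0.0923] rows 1.5
```

Request:
carry_out(commands=[0,0,0,0.0007,0.0014,0.03,100,0,0,0,0.0007,0.0014,0.06,100,0,0,0,0.0007,0.0014,0.08,100,0,0,0,0.0007,0.0014,0.09,100,0,0,0,0.0007,0.0014,0.0922,100,0,0,0,0.0007,0.0014,0.0922,100,0,0,0,0.0007,0.0014,0.0922,20,0,0,0,0.0007,0.0014,0.0922,20,0,0,0,0.0007,0.0014,0.0922,20,0,0,0,0.0007,0.0014,0.0922,20,0,0,0,0.0007,0.0014,0.0922,20,0,0,0,0.0007,0.0014,0.0922,20,0,0,0,0.0007,0.0014,0.0922,20,0,0,0,0.0007,0.0014,0.0922,20,0,0,0,0.0007,0.0014,0.0922,20], newtons=70)

```text
time_s: 35.92
tcp_pos: [0.6003, -0.2631, -0.0204]
tool_rot: [[-0.997, -0.076, 0.005], [-0.076, 0.997, -0.002], [-0.005, -0.003, -1.0]]
ft_force: [0.1, 0.9, 10.3]
opening: 0.411
grasp_force: 76.3
```

```bash
python3 - <<'E'
from h import *
s=arm.observe(); print(s["tcp_pos"],s["opening"],s["grasp_force"],s["ft_force"])
t=off(CF,CY,-.012-.03,-.001); print(t); rel([*t,s["tcp_pos"][2]+.06],CY)
E
```

```text
[ 0.60030487 -0.26310553 -0.02044163] 0.4112952050100166 76.25841796121676 [ 0.05851394  0.882395   10.34819625]
[0.55790129 0.02805288]
rel [-0.13  0.31  7.17] [ 0.0198  0.2934 -0.0609] rows 4.8
```

Request:
carry_out(commands=[0,0,0,0,0,-0.02,20,0,0,0,0,0,-0.05,20,0,0,1,0.01,0.02,-0.08,20,0,0,3,0.02,0.06,-0.08,20,0,0,5,0.02,0.11,-0.08,20,0,0,7.2,0.02,0.16,-0.08,20,0,0,7.2,0.02,0.21,-0.08,20,0,0,7.2,0.02,0.26,-0.08,20,0,0,7.2,0.02,0.285,-0.08,20,0,0,7.2,0.02,0.2935,-0.07,20,0,0,7.2,0.02,0.2935,-0.045,20,0,0,7.2,0.02,0.2935,-0.03,20,0,0,7.2,0.02,0.2935,-0.03,20,0,0,7.2,0.02,0.2935,-0.03,20,0,0,7.2,0.02,0.2935,-0.03,20])

```text
time_s: 37.8
tcp_pos: [0.556, 0.0289, 0.0061]
tool_rot: [[-0.999, 0.049, 0.002], [0.049, 0.999, -0.0], [-0.002, -0.0, -1.0]]
ft_force: [0.2, 0.2, -1.9]
opening: 0.409
grasp_force: 74.0
```

```bash
cat >> h.py <<'E'
def rule(P,d,z0=.004,z1=.02,r=.028):
    "bar top in carrier frame: fit of side lines"
    s=arm.observe(); C=cloud(P,d); a=np.radians(CY); D=C[...,:2]-CF
    x=D@[np.cos(a),np.sin(a)]; y=D@[-np.sin(a),np.cos(a)]
    m=(d>0)&(C[...,2]>z0)&(C[...,2]<z1)&(x<-.0005 if False else x>-.1)&(x<.0)&(abs(y)<.16)
    X,Y,Z=x[m],y[m],C[...,2][m]
    print("y ext",np.percentile(Y,[.3,99.7]).round(4),"z",np.median(Z).round(4))
    for y0 in np.arange(-.11,.12,.03):
        q=X[abs(Y-y0)<.006]
        if len(q)>5: print("  y",round(y0,2),"x",q.min().round(4),q.max().round(4),"z",np.median(Z[abs(Y-y0)<.006]).round(4))
E
python3 - <<'E'
from h import *
P,im,d=shot("wrist"); cv2.imwrite("pics/w12.png",im); s=arm.observe(); print(s["tcp_pos"],s["opening"],s["grasp_force"],s["ft_force"])
zb=s["tcp_pos"][2]+.0204; print(zb); rule(P,d,zb+.010,zb+.019)
t=off(CF,CY,-.012-.006,-.001); rel([*t,-.0195],CY)
E
```

```text
[0.55591934 0.02901321 0.00607846] 0.41237237540504784 74.0232542049489 [-0.025189    0.39808386 -1.36914589]
0.026478458168772978
y ext [-0.118   0.1198] z 0.0405
  y -0.11 x -0.0575 -0.001 z 0.0403
  y -0.08 x -0.0577 -0.0328 z 0.0404
  y -0.05 x -0.0576 -0.0326 z 0.0404
  y -0.02 x -0.0572 -0.0011 z 0.0405
  y 0.01 x -0.0572 -0.0005 z 0.0405
  y 0.04 x -0.0573 -0.0328 z 0.0405
  y 0.07 x -0.0575 -0.0325 z 0.0406
  y 0.1 x -0.0572 -0.0001 z 0.0406
rel [-0.01  0.11 -0.02] [-0.026  -0.0008  0.0256] rows 0.6
```

View pics/w12.png

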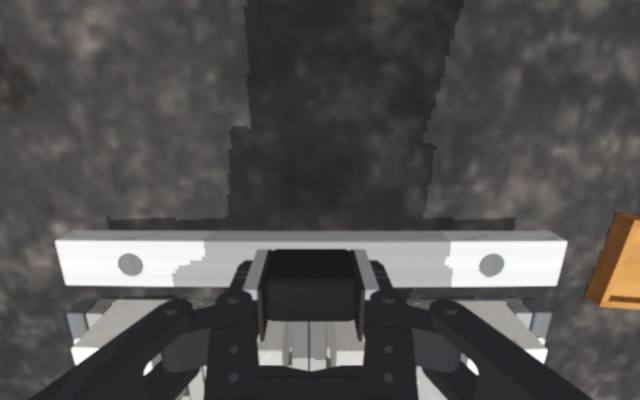

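The rule is held level and parallel to the carrier, its front side 33 mm short of the edge and centred. I'll lower it to the bench and then push in.

Request:
carry_out(commands=[0,0,0,0,0,0.01,20,0,0,0,0,0,0.018,20,0,0,0,-0.005,0,0.023,20,0,0,0,-0.01,0,0.026,20,0,0,0,-0.015,0,0.026,20,0,0,0,-0.02,0,0.026,20,0,0,0,-0.024,0,0.026,20,0,0,0,-0.024,0,0.026,20,0,0,0,-0.024,0,0.026,20])

```text
time_s: 38.98
tcp_pos: [0.5802, 0.028, -0.0204]
tool_rot: [[-0.999, 0.049, 0.003], [0.049, 0.999, -0.0], [-0.003, -0.0, -1.0]]
ft_force: [0.5, 0.1, 1.6]
opening: 0.41
grasp_force: 75.6
```

```bash
python3 - <<'E'
from h import *
P,im,d=shot("wrist"); s=arm.observe(); print(s["tcp_pos"],s["ft_force"])
rule(P,d,.010,.0195)
a=np.radians(CY); D=s["tcp_pos"][:2]-CF; print("tcp carrier x",D@[np.cos(a),np.sin(a)])
E
```

```text
[ 0.58022531  0.02796896 -0.02046373] [1.25707534 0.68848711 1.35288796]
y ext [-0.118   0.1206] z 0.0139
  y -0.11 x -0.0336 -0.0012 z 0.0138
  y -0.08 x -0.0336 -0.0 z 0.014
  y -0.05 x -0.033 -0.0013 z 0.0138
  y -0.02 x -0.0332 -0.0237 z 0.0137
  y 0.01 x -0.033 -0.0287 z 0.0139
  y 0.04 x -0.0329 -0.0084 z 0.0139
  y 0.07 x -0.0332 -0.0001 z 0.0139
  y 0.1 x -0.0329 -0.0 z 0.014
tcp carrier x -0.019698532703685934
```

Request:
carry_out(commands=[0,0,0,-0.002,0,0,20,0,0,0,-0.004,0,0,20,0,0,0,-0.006,0,0,20,0,0,0,-0.007,0,0,20,0,0,0,-0.008,0,0,20,0,0,0,-0.0085,0,0,20,0,0,0,-0.0085,0,0,20])

```text
time_s: 39.9
tcp_pos: [0.586, 0.0279, -0.0204]
tool_rot: [[-0.999, 0.048, -0.004], [0.048, 0.999, 0.0], [0.004, -0.0, -1.0]]
ft_force: [-5.3, 0.2, 8.5]
opening: 0.41
grasp_force: 76.7
```

Request:
carry_out(commands=[0,0,0,-0.0005,0,0,20,0,0,0,-0.001,0,0,20,0,0,0,-0.0015,0,0,20,0,0,0,-0.0015,0,0,20])

```text
time_s: 40.4
tcp_pos: [0.5864, 0.0278, -0.0204]
tool_rot: [[-0.999, 0.048, -0.007], [0.048, 0.999, 0.0], [0.007, -0.0, -1.0]]
ft_force: [-8.1, 1.2, 10.5]
opening: 0.414
grasp_force: 77.4
```

```bash
python3 - <<'E'
from h import *
P,im,d=shot("wrist"); s=arm.observe(); print(s["tcp_pos"],s["ft_force"],s["wrist_torque"])
rule(P,d,.010,.0195)
a=np.radians(CY); D=s["tcp_pos"][:2]-CF; print("tcp carrier x",D@[np.cos(a),np.sin(a)])
E
```

```text
[ 0.58644707  0.02782208 -0.0203373 ] [-7.99314985 -0.23019684 11.28728488] [-0.23113169  1.39203962 -0.074092  ]
y ext [-0.1179  0.1207] z 0.0141
  y -0.11 x -0.0271 -0.001 z 0.014
  y -0.08 x -0.0268 -0.0 z 0.0141
  y -0.05 x -0.0266 -0.0012 z 0.014
  y -0.02 x -0.0265 -0.0166 z 0.014
  y 0.01 x -0.0267 -0.0224 z 0.0141
  y 0.04 x -0.0267 -0.0013 z 0.0141
  y 0.07 x -0.0267 -0.0 z 0.0141
  y 0.1 x -0.0266 -0.0004 z 0.0142
tcp carrier x -0.013477026794640268
```

Request:
carry_out(commands=[0,0,0,-0.0007,0,0,20,0,0,0,-0.0014,0,0,20,0,0,0,-0.002,0,0,20,0,0,0,-0.0025,0,0,20,0,0,0,-0.003,0,0,20,0,0,0,-0.003,0,0,20])

```text
time_s: 41.2
tcp_pos: [0.5885, 0.0278, -0.0203]
tool_rot: [[-0.999, 0.048, -0.01], [0.048, 0.999, 0.0], [0.01, -0.0, -1.0]]
ft_force: [-10.4, 0.9, 14.0]
opening: 0.408
grasp_force: 77.9
```

```bash
cat > r.py <<'E'
from h import *
P,im,d=shot("wrist"); s=arm.observe(); print(s["tcp_pos"],s["ft_force"],s["wrist_torque"])
rule(P,d,.010,.0195)
a=np.radians(CY); D=s["tcp_pos"][:2]-CF; print("tcp carrier x",D@[np.cos(a),np.sin(a)])
E
python3 r.py
```

```text
[ 0.58847083  0.02779576 -0.0203232 ] [-11.0571492   -0.33475313  14.14250699] [-0.17303849  1.81939087 -0.04857615]
y ext [-0.1178  0.1208] z 0.0141
  y -0.11 x -0.0247 -0.0 z 0.014
  y -0.08 x -0.025 -0.0 z 0.0141
  y -0.05 x -0.0248 -0.0 z 0.014
  y -0.02 x -0.0244 -0.0146 z 0.0141
  y 0.01 x -0.0246 -0.0201 z 0.0141
  y 0.04 x -0.0243 -0.0 z 0.0141
  y 0.07 x -0.0247 -0.0 z 0.0141
  y 0.1 x -0.0245 -0.0 z 0.0142
tcp carrier x -0.011454400877059616
```

Request:
carry_out(commands=[0,0,0,-0.0007,0,0,20,0,0,0,-0.0014,0,0,20,0,0,0,-0.002,0,0,20,0,0,0,-0.0025,0,0,20,0,0,0,-0.0025,0,0,20])

```text
time_s: 41.88
tcp_pos: [0.5886, 0.0278, -0.0203]
tool_rot: [[-0.999, 0.048, -0.016], [0.048, 0.999, 0.001], [0.016, -0.0, -1.0]]
ft_force: [-16.5, -0.0, 20.0]
opening: 0.411
grasp_force: 79.4
```

```bash
python3 r.py
```

```text
[ 0.58856629  0.0278     -0.02030855] [-16.07794752  -0.13045903  19.5745991 ] [-0.20354694  2.76664749 -0.06866598]
y ext [-0.1179  0.121 ] z 0.0141
  y -0.11 x -0.0244 -0.0 z 0.014
  y -0.08 x -0.0244 -0.0 z 0.0142
  y -0.05 x -0.0242 -0.0 z 0.014
  y -0.02 x -0.0241 -0.0147 z 0.0141
  y 0.01 x -0.0241 -0.0198 z 0.0142
  y 0.04 x -0.0242 -0.0 z 0.0141
  y 0.07 x -0.0244 -0.0 z 0.0142
  y 0.1 x -0.0244 -0.0 z 0.0143
tcp carrier x -0.011359257713371963
```

Motion stopped at rear −24.2 mm with the force rising, so the rule is flush against the carrier. I'll take the load off and let go.

Request:
carry_out(commands=[0,0,0,0.001,0,0,20,0,0,0,0.002,0,0,20,0,0,0,0.003,0,0,20,0,0,0,0.004,0,0,20,0,0,0,0.005,0,0,20,0,0,0,0.005,0,0,20])

```text
time_s: 42.68
tcp_pos: [0.5889, 0.0278, -0.0204]
tool_rot: [[-0.999, 0.048, -0.002], [0.048, 0.999, 0.0], [0.002, -0.0, -1.0]]
ft_force: [-3.2, 0.9, 5.0]
opening: 0.41
grasp_force: 76.2
```

```bash
python3 r.py
```

```text
[ 0.58881762  0.0277976  -0.02039262] [-2.71425512  1.59206425  6.39840121] [-0.10605297  0.54469068 -0.00558368]
y ext [-0.1178  0.1208] z 0.014
  y -0.11 x -0.0245 -0.0 z 0.0139
  y -0.08 x -0.0248 -0.0 z 0.014
  y -0.05 x -0.0245 -0.0 z 0.0139
  y -0.02 x -0.0243 -0.0143 z 0.0138
  y 0.01 x -0.0243 -0.02 z 0.014
  y 0.04 x -0.0242 -0.0 z 0.0141
  y 0.07 x -0.0246 -0.0 z 0.014
  y 0.1 x -0.0245 -0.0 z 0.0141
tcp carrier x -0.011108112457147441
```

Request:
carry_out(commands=[0,0,0,0,0,0,60,0,0,0,0,0,0,60,0,0,0,0,0,0,60,0,0,0,0,0,0,60,0,0,0,0,0,0,60,0,0,0,0,0,-0.02,60,0,0,0,0,0,-0.05,60,0,0,0,0.02,0,-0.11,100,0,0,0,0.05,0,-0.17,100,0,0,0,0.08,0,-0.22,100,0,0,0,0.08,0,-0.22,100,0,0,0,0.08,0,-0.22,100,0,0,0,0.08,0,-0.22,100,0,0,0,0.08,0,-0.22,100])

```text
time_s: 44.48
tcp_pos: [0.5091, 0.0316, 0.1974]
tool_rot: [[-0.999, 0.049, -0.003], [0.049, 0.999, 0.0], [0.003, 0.0, -1.0]]
ft_force: [-0.2, -0.3, 0.5]
opening: 0.997
grasp_force: 0.0
```

```bash
python3 r.py; python3 - <<'E'
from h import *
P,im,d=shot("wrist"); cv2.imwrite("pics/w13.png",im)
a=np.radians(CY)
C=cloud(P,d); D=C[...,:2]-CF; x=D@[np.cos(a),np.sin(a)]; y=D@[-np.sin(a),np.cos(a)]
for n,ny in NY.items():
    m=(d>0)&(C[...,2]>.044)&(C[...,2]<.053)&(abs(y-ny)<.03)&(x>-.03)&(x<.08)
    q=x[m]; print(n,m.sum(),[np.percentile(x[m&(abs(y-ny-o)<.006)],1).round(4) if (m&(abs(y-ny-o)<.006)).sum()>5 else None for o in(-.013,0,.013)],"y",np.percentile(y[m]-ny,[1,99]).round(4),"z",np.median(C[...,2][m]).round(4))
m=(d>0)&(C[...,2]>.01)&(C[...,2]<.02)&(x<.01)&(x>-.05)&(abs(y)<.15)
c,yy=fit(P,d,"grip",off(CF,CY,-.012,0),CY,.03,.0455,.022)
E
```

```text
[0.50916692 0.03155005 0.19754546] [-0.33397139  0.7880552   0.08473514] [-0.06045969 -0.02897104 -0.01268767]
y ext [-0.1286  0.1282] z 0.0141
  y -0.11 x -0.0238 -0.0001 z 0.014
  y -0.08 x -0.0237 -0.0001 z 0.0141
  y -0.05 x -0.024 -0.0 z 0.0139
  y -0.02 x -0.0239 -0.0001 z 0.014
  y 0.01 x -0.0239 -0.0196 z 0.0138
  y 0.04 x -0.0238 -0.0 z 0.0141
  y 0.07 x -0.0238 -0.0001 z 0.0142
  y 0.1 x -0.024 -0.0 z 0.0142
tcp carrier x -0.09084702410754295
round 1311 [np.float64(0.0007), np.float64(-0.0001), np.float64(-0.0001)] y [-0.0198  0.0105] z 0.0482
point 1631 [np.float64(-0.0174), np.float64(0.0009), np.float64(0.0008)] y [-0.0271  0.0197] z 0.0481
tongue 1480 [np.float64(0.0007), np.float64(0.0008), np.float64(-0.0128)] y [-0.0194  0.0283] z 0.0481
square 1276 [np.float64(-0.0007), np.float64(-0.0002), np.float64(0.0005)] y [-0.0091  0.0199] z 0.048
grip c [0.5887 0.0286] yaw -2.1 res mm 0.82 n 728
```

View pics/w13.png

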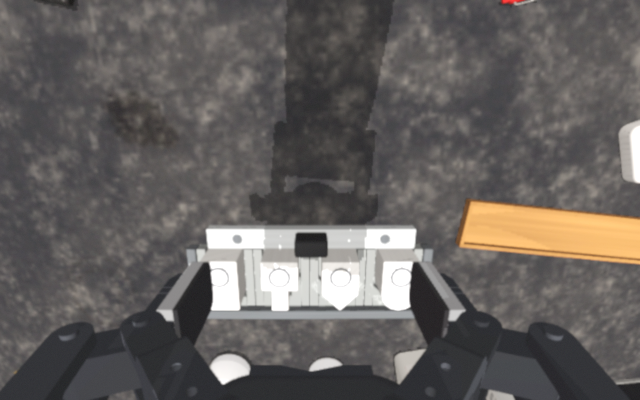

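Rule is flush and roughly centred at (311,238), and the block fronts are level within measurement noise. It was free for over a second. I'll regrip about 2 mm nearer the robot, pull it back and lift.

```bash
python3 - <<'E'
from h import *
t=off(CF,CY,-.0135,-.0002); rel([*t,-.0205],CY)
E
```

```text
rel [ 0.01 -0.14 -0.02] [-0.0778 -0.0003  0.2181] rows 3.7
```

Request:
carry_out(commands=[0,0,0,-0.04,0,0.05,100,0,0,0,-0.07,0,0.1,80,0,0,0,-0.075,0,0.13,70,0,0,0,-0.0765,0,0.13,70,0,0,0,-0.0765,0,0.13,70,0,0,0,-0.0765,0,0.13,70,0,0,0,-0.0765,0,0.16,70,0,0,0,-0.0765,0,0.19,70,0,0,0,-0.0765,0,0.21,70,0,0,0,-0.0765,0,0.218,70,0,0,0,-0.0765,0,0.218,70,0,0,0,-0.0765,0,0.218,70])

```text
time_s: 46.08
tcp_pos: [0.5872, 0.0277, -0.0176]
tool_rot: [[-0.999, 0.049, 0.002], [0.049, 0.999, -0.0], [-0.002, -0.0, -1.0]]
ft_force: [-0.6, 0.3, 0.2]
opening: 0.702
grasp_force: 0.0
```

Request:
carry_out(commands=[0,0,0,0,0,0,20,0,0,0,0,0,0,20,0,0,0,0,0,0,20,0,0,0,0,0,0,20,0,0,0,0,0,0,20,0,0,0,0,0,0,20,0,0,0,0,0,0,20], newtons=70)

```text
time_s: 46.95
tcp_pos: [0.5868, 0.0277, -0.0177]
tool_rot: [[-0.999, 0.049, 0.002], [0.049, 0.999, -0.0], [-0.002, -0.0, -1.0]]
ft_force: [-1.6, 0.4, 4.9]
opening: 0.412
grasp_force: 70.7
```

```bash
python3 - <<'E'
from h import *
s=arm.observe(); print(s["tcp_pos"],s["opening"],s["grasp_force"],s["ft_force"])
a=np.radians(CY); D=s["tcp_pos"][:2]-CF; print("tcp carrier",D@[np.cos(a),np.sin(a)],D@[-np.sin(a),np.cos(a)])
T=np.array([.6015,.3398]); rel([*T,.08],-8.9)
E
```

```text
[ 0.58684579  0.02773741 -0.01771463] 0.4121618481235916 70.72131156921387 [-1.55186421  0.378345    4.87346958]
tcp carrier -0.013074643670351258 9.883368950873645e-05
rel [0.   0.09 6.1 ] [ 0.0005  0.3124 -0.0977] rows 5.2
```

Request:
carry_out(commands=[0,0,0,0.005,0,0,20,0,0,0,0.015,0,0,20,0,0,0,0.025,0,-0.003,20,0,0,0,0.03,0,-0.03,20,0,0,0,0.03,0,-0.07,20,0,0,0,0.03,0.01,-0.098,20,0,0,1,0.03,0.05,-0.098,20,0,0,2,0.03,0.1,-0.098,20,0,0,3,0.025,0.15,-0.098,20,0,0,4,0.02,0.2,-0.098,20,0,0,5,0.015,0.25,-0.098,20,0,0,6.1,0.01,0.29,-0.098,20,0,0,6.1,0.0005,0.305,-0.098,20,0,0,6.1,0.0005,0.3124,-0.098,20,0,0,6.1,0.0005,0.3124,-0.098,20,0,0,6.1,0.0005,0.3124,-0.098,20,0,0,6.1,0.0005,0.3124,-0.098,20])

```text
time_s: 49.08
tcp_pos: [0.6006, 0.339, 0.0791]
tool_rot: [[-0.988, 0.156, -0.0], [0.156, 0.988, -0.0], [0.0, -0.0, -1.0]]
ft_force: [-0.2, -0.2, -1.6]
opening: 0.409
grasp_force: 70.4
```

```bash
cat > t.py <<'E'
from h import *
import sys
P,im,d=shot("wrist"); s=arm.observe(); tz=s["tcp_pos"][2]; print(s["tcp_pos"],s["opening"],s["grasp_force"])
cv2.imwrite(sys.argv[1],im); C=cloud(P,d)
T0=np.array([.6015,.3398]); D=C[...,:2]-T0; a=np.radians(-8.9); x=D@[np.cos(a),np.sin(a)]; y=D@[-np.sin(a),np.cos(a)]
zb=tz+.0177+.014; 
m=(d>0)&(abs(C[...,2]-zb)<.004)&(abs(x)<.05)&(abs(y)<.16)
def lines(m,nm,ys):
    for y0 in ys:
        q=x[m&(abs(y-y0)<.006)]
        if len(q)>5: print(nm,"y",round(y0,3),"x",q.min().round(4),q.max().round(4),"z",np.median(C[...,2][m&(abs(y-y0)<.006)]).round(4))
    print(nm,"y ext",np.percentile(y[m],[.2,99.8]).round(4),m.sum())
lines(m,"rule",[-.11,-.06,0.06,.11])
m2=(d>0)&(C[...,2]>.008)&(C[...,2]<.0145)&(abs(x)<.035)&(abs(y)<.15)
lines(m2,"tray",[-.13,-.1,-.05,0,.05,.1,.13])
rel([*T0,-.0137],-8.9)
E
python3 t.py pics/w14.png
```

```text
[0.60073467 0.33909458 0.07917137] 0.4089501591462944 70.38071393966675
rule y -0.11 x -0.0122 0.0125 z 0.1106
rule y -0.06 x -0.0123 0.0126 z 0.1106
rule y 0.06 x -0.0121 0.0131 z 0.1106
rule y 0.11 x -0.0117 0.0129 z 0.1107
rule y ext [-0.1192  0.1193] 18069
tray y -0.13 x -0.0289 0.0235 z 0.0115
tray y -0.1 x -0.0287 0.0244 z 0.0113
tray y -0.05 x -0.0284 0.0246 z 0.0116
tray y 0 x -0.0283 0.0243 z 0.0116
tray y 0.05 x -0.0284 0.0246 z 0.0116
tray y 0.1 x -0.0285 0.0246 z 0.0114
tray y 0.13 x -0.0285 0.0238 z 0.0118
tray y ext [-0.135   0.1354] 3666
rel [-0.02 -0.   -0.05] [-0.0007  0.0008  0.0929] rows 1.5
```

View pics/w14.png

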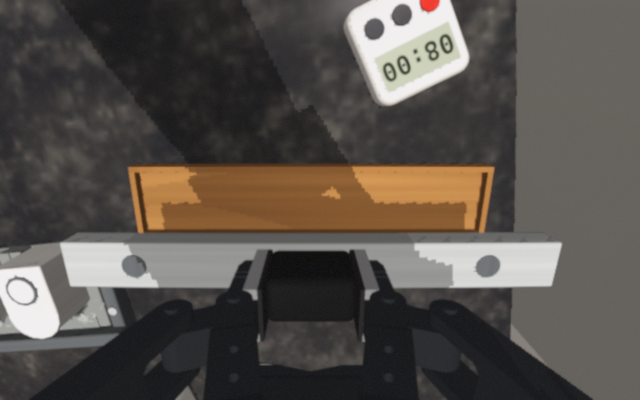

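The rule hangs level over the tray, aligned in both axes. I'll lower it.

Request:
carry_out(commands=[0,0,0,0,0,0.03,20,0,0,0,0,0,0.055,20,0,0,0,0,0,0.07,20,0,0,0,0,0,0.08,20,0,0,0,0,0,0.086,20,0,0,0,0,0,0.09,20,0,0,0,0,0,0.0925,20,0,0,0,0,0,0.0925,20,0,0,0,0,0,0.0925,20])

```text
time_s: 50.25
tcp_pos: [0.6011, 0.3399, -0.013]
tool_rot: [[-0.988, 0.155, 0.001], [0.155, 0.988, 0.0], [-0.001, 0.0, -1.0]]
ft_force: [-0.5, 0.1, -2.4]
opening: 0.413
grasp_force: 70.4
```

```bash
python3 t.py pics/w15.png; python3 -c "
from h import *
print(arm.observe()['ft_force'])"
```

```text
[ 0.6011276   0.33994725 -0.0129496 ] 0.40675218124226625 70.40260434150696
rule y -0.11 x -0.0117 0.013 z 0.0184
rule y -0.06 x -0.0121 0.0128 z 0.0185
rule y 0.06 x -0.0118 0.013 z 0.0186
rule y 0.11 x -0.0116 0.0133 z 0.0187
rule y ext [-0.1182  0.1201] 18117
tray y -0.13 x -0.0288 0.0278 z 0.0114
tray y -0.1 x -0.0289 0.0281 z 0.0115
tray y -0.05 x -0.0288 0.0281 z 0.0116
tray y 0 x -0.0287 -0.0102 z 0.0117
tray y 0.05 x -0.0287 0.028 z 0.0118
tray y 0.1 x -0.0287 0.0282 z 0.0118
tray y 0.13 x -0.0286 0.0283 z 0.0117
tray y ext [-0.135   0.1352] 13579
rel [ 0.02  0.05 -0.01] [-0.0004 -0.0001  0.0008] rows 0.0
[ 0.25873991  0.42203445 -1.13697759]
```

Inside the tray, 0.7 mm above its floor. I'll release and retreat.

Request:
carry_out(commands=[0,0,0,0,0,0.0007,20,0,0,0,0,0,0.0007,60,0,0,0,0,0,0.0007,60,0,0,0,0,0,0.0007,60,0,0,0,0,0,0.0007,60,0,0,0,0,0,0.0007,60,0,0,0,0,0,-0.02,60,0,0,0,0,0,-0.05,60,0,0,0,0.03,-0.02,-0.11,100,0,0,0,0.06,-0.07,-0.17,100,0,0,0,0.1,-0.12,-0.23,100,0,0,0,0.12,-0.15,-0.28,100,0,0,0,0.12,-0.15,-0.28,100,0,0,0,0.12,-0.15,-0.28,100,0,0,0,0.12,-0.15,-0.28,100,0,0,0,0.12,-0.15,-0.28,100])

```text
time_s: 52.3
tcp_pos: [0.4585, 0.2104, 0.2651]
tool_rot: [[-0.988, 0.154, -0.003], [0.154, 0.988, -0.001], [0.002, -0.001, -1.0]]
ft_force: [-1.0, 0.4, 0.1]
opening: 1.0
grasp_force: 0.0
```

```bash
python3 - <<'E'
from h import *
P,im,d=shot("wrist"); P2,im2,d2=shot("top"); cv2.imwrite("pics/w16.png",np.vstack([im, ])); 
t=cv2.resize(im2[90:310,140:520],(640,370)); cv2.imwrite("pics/fin.png",cv2.resize(np.vstack([im[100:330],t]),(640,600)))
a=np.radians(CY); C=cloud(P,d); D=C[...,:2]-CF; x=D@[np.cos(a),np.sin(a)]; y=D@[-np.sin(a),np.cos(a)]
for n,ny in NY.items():
    m=(d>0)&(abs(C[...,2]-.048)<.004)&(abs(y-ny)<.022)&(x>-.01)&(x<.08)
    print(n,m.sum(),[np.percentile(x[m&(abs(y-ny-o)<.006)],1).round(4) if (m&(abs(y-ny-o)<.006)).sum()>5 else None for o in(-.013,0,.013)],np.median(C[...,2][m]).round(4))
m=(d>0)&(C[...,2]>.015)&(C[...,2]<.022)&(np.hypot(C[...,0]-.6015,C[...,1]-.3398)<.135)&(C[...,1]>.2)
r=cv2.minAreaRect(C[m][:,:2].astype(np.float32)); print(r,np.median(C[m][:,2]))
E
```

```text
round 1111 [np.float64(-0.0001), np.float64(-0.0006), np.float64(-0.0006)] 0.048
point 759 [np.float64(0.0292), np.float64(0.0005), np.float64(-0.0001)] 0.048
tongue 19 [np.float64(0.0002), None, None] 0.0471
square 681 [np.float64(0.0002), np.float64(-0.0004), np.float64(-0.0002)] 0.0481
((0.543313205242157, 0.34976711869239807), (0.2391684353351593, 0.14415313303470612), 81.27757263183594) 0.01823328667770402
```

View pics/fin.png

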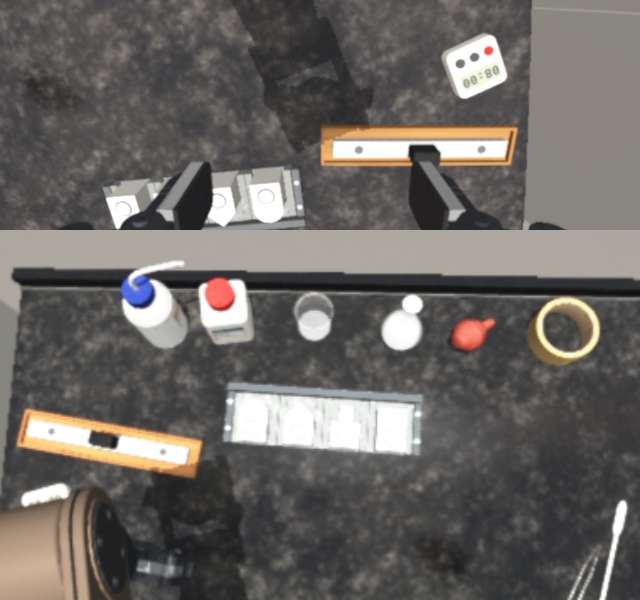

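All four blocks are level at the carrier front, the rule lies flat in its tray with the grip up, and the glassware is untouched. Handing in.

```bash
python3 -c "
from plant import arm
print(arm.sign_off())"
```

```text
the job is handed in; nothing more can be done
None
```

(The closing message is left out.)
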